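# Select the reference channel and zero it

### The arm

A 6-joint arm with a two-finger parallel gripper is mounted at the origin on a cart in front of the work surface, level with it; the furniture and walls round the work are solid. World frame = base frame: x ahead of the robot, y to its left, z up, the work surface at z = 0. Lengths are in mm, angles in degrees, forces in N, time in s.
With the tool pointing down it reaches from about 375 to 975 mm from the base axis. Payload 3.8 kg.
Tool frame: the origin (TCP) lies between the finger pads; the fingertips stand env.tip_extent ahead of it and the grasp point (between the pads) is the TCP (env.tip_extent is the distance from the TCP to the fingertips, in mm); z points along the fingers, y is the direction in which the jaws open and shut (so a half turn about z gives the same grasp; the last joint's range is limited). The gripper opens to 88 mm and grips with 3 to 60 N. Pads are 18 mm wide; open, the fingers measure 123 mm over their backs; the gripper's body (75 mm by 187 mm) begins 45 mm behind the grasp point.
Start: joints at [73.975, 15.12, 91.902, -0, 72.978, -2.114], TCP at [162.282, 655.196, 227.706] pointing down, gripper open.
Joint ranges: [-150.88, 150.88], [-54.13, 125.18], [17.81, 147.31], [-75.09, 255.09], [0, 152.58], [-146.25, 146.25]. Speed limits (degrees/s): [147.25, 147.25, 180, 180, 180, 180].

### API

Orientations are given as a 3x3 rotation matrix whose columns are the frame's x, y, z axes.
In Python, from station import env, viewer, order gives the robot as it stands.
- The arm moves only by the tool play_rows, never from a script. Its argument "steps" is a list of rows, each a list of 5 numbers: the closure, from 0 (fully open) to 1 (shut), then the shift along the tool's x, y, z in mm, then the turn about the tool's z in degrees. A call has 1 to 20 rows; each row shifts and turns the pose as measured when the row begins, along the tool's axes as they then stand; what a row does not reach is not made up. A row lasts 1/10 s, in which the tool goes at most 50 mm and 8.59 degrees, less where a joint would pass 70% of its speed; a pose out of reach is approached as far as the arm can. A call is refused whole if a number of a shift passes 50 or a number of a turn 8.59, either way. A call with a gripper value outside its range is refused whole. The fingers move at their own pace and stop on an object; "squeeze" is the grip in N (left out, the last holds). Time passes only in rows, so rows that do not move let the fingers close. It gives the time, the measured TCP pose, the force and the opening at its end, in the units of the state.
- env.read_state(): the state, without advancing time (a new reading comes with each control period).
- viewer.camera(name): name is "scene" or "side" or "wrist"; returns a dict with "pixels" (420x560x3 uint8, red, green, blue), "fx", "fy", "cx", "cy" (pixels), "R" (3x3) and "t" (3): a world point X has camera coordinates R X + t. Camera axes: x right, y down, z forward; pixel columns grow to the right and rows downward; lengths in mm; the calibration is good to about 2 mm. A picture is of the moment at which its call begins. There is no depth.
- order.close_job(): hands the job in, once; it reports no verdict.
The state is a dict: "time": time; "joints": joint angles; "dq": joint speeds; "joint_efforts": joint torques, N m; "eef_pos": TCP position; "orientation": TCP orientation; "wrist_force": force on the tool from outside, world axes, zero at the start; "ft_torque": the same for the moment, N m; "gripper_width": finger opening in mm.
Only numpy, scipy, OpenCV 4.12 (cv2) and the standard library are available. Lean on these libraries where they do the work, as an engineer would, in place of code of your own. Each camera call takes 0.05 s, during which the arm holds its last target.

### The job

On the probe selector box, push the pointer knob clockwise (seen from above) with a fingertip, click by click, until it points at the socket that holds the tall steel plug (the other sockets have low rubber caps), and do not run past it. Then press the round zero button fully down with the pointer left there, and move away. Push the knob gently from its side without gripping it, and leave the ring, the V-block and the loupe beside the box where they are.

Things in the scene. Friction and masses are not known exactly. Their poses are not given: they have to be found in the camera images.
- selector_box: Fixed grey probe selector box, 220 mm deep (x), 240 mm wide (y), top plate 50 mm above the worktop; origin at the centre of its underside, x to its rear. The knob's axis is 15 mm before the centre.
- selector_hub (a point): Centre of the knob's top, on its vertical axis, 77 mm above the worktop; x points along the pointer, y to its left, z up. Black knob: hub of 26 mm diameter with one straight bar (the pointer) reaching 48 mm from the axis, 10 mm wide, its underside 7 mm and its top 26 mm above the top plate. Under it a disc, 52 mm diameter, 5 mm high.
- selector_tip (a point): Outer end of the pointer bar, on its centre line, 48 mm from the knob's axis, half-way up the bar (66.5 mm above the worktop); same axes as selector_hub.
- selector (a joint): Knob angle in rad, grows clockwise seen from above. Six spring detents 0.524 rad (30 degrees) apart, 0 to 2.618, a stop beyond each end. Starts in the first or second (rarely caught between; no sockets there); positions 3 to 6 point at the sockets. Leaving a detent takes about 3 N pushed 36 mm from the axis; past half-way it snaps into the next detent.
- plug_top (a point): Centre of the top of the tall steel plug: upright, 19 mm diameter, top 33 mm above the top plate. Fixed in one of four sockets on an arc 80 mm from the knob's axis, 30 degrees apart; the other three carry black rubber caps, 21 mm diameter, tops 11 mm above the top plate.
- zero_button_top (a point): Centre of the top of the round zero button (26 mm diameter) on the box's top plate, at its front right corner; z is up.
- zero_button (a joint): Button travel in m: 0 up, 0.006 fully down (about 4 N); springs back.
- ring: Loose steel setting ring, 52 mm diameter, 12 mm high, on the worktop left of the box; origin at the centre of its underside. Leave alone.
- v_block: Loose steel V-block, 44x36x34 mm, on the worktop left of the box; origin at the centre of its underside. Leave alone.
- loupe: Loose green loupe, 39 mm diameter, 30 mm high, on the worktop right of the box; origin at the centre of its underside. Leave alone.

How it is judged:
By the outcome, as a careful person would: the job done as asked, in the order asked, and still so for the second after the job is handed in, with the robot touching nothing.
It also fails if it takes over 48 s, if anything falls off the work surface, if the arm or the gripper's body presses on something with over 40 N, if the wrist force passes 120 N, or if a joint passes its speed limit or range.

## Working session

There is one attempt and no reset: what is moved stays moved. The work goes in short steps, Python scripts to look and compute and a tool call to move; the robot and the scene stay as the last step left them, time stands still between calls to the robot, and variables do not carry over. Pictures are saved under pics/ and viewed, and the job is handed in when it is done.

Besides the shell and the picture viewer there is one more tool, called as name([rows], argument=value, ...), one row to a line, values as JSON. play_rows: Moves the arm, as the interface text tells. Its arguments: {"type":"object","properties":{"steps":{"type":"array","items":{"type":"array","items":{"type":"number"}}},"squeeze":{"type":"number"}},"required":["steps"]}

```bash
mkdir -p pics; cat > h.py <<'E'
from station import env, viewer, order
import numpy as np, cv2, pickle
def snap(n,f):
    c=viewer.camera(n); cv2.imwrite('pics/%s.png'%f,c['pixels'][:,:,::-1]); pickle.dump(c,open('pics/%s.pkl'%f,'wb')); return c
def load(f): return pickle.load(open('pics/%s.pkl'%f,'rb'))
def ray(c,u,v,z):
    d=np.array([(u-c['cx'])/c['fx'],(v-c['cy'])/c['fy'],1]); R=np.array(c['R']);o=-R.T@np.array(c['t']); w=R.T@d
    return o+w*(z-o[2])/w[2]
def proj(c,X):
    p=np.array(c['R'])@np.array(X)+np.array(c['t']); return c['fx']*p[0]/p[2]+c['cx'],c['fy']*p[1]/p[2]+c['cy']
E
python3 - <<'E'
from h import *
for n in('scene','side','wrist'):
    c=snap(n,n+'0'); print(n,-np.array(c['R']).T@np.array(c['t']))
s=env.read_state();print(s,env.tip_extent)
E
```

```text
scene [ -55.70183068 -317.63799016  511.9733513 ]
side [348.90071167 843.63706178 758.72556496]
wrist [ 98.84974314 671.09031663 382.81549903]
{'time': 0.15, 'joints': array([ 7.39755377e+01,  1.51598853e+01,  9.19635157e+01,  2.16505276e-04,
        7.29768719e+01, -2.11519219e+00]), 'dq': array([ 0.14815777, -0.11952978, -0.14344717,  0.00185732, -0.10151757,
       -0.05636644]), 'joint_efforts': array([ 3.98962302e-04, -5.02846277e+01, -3.57467544e+01,  7.30562210e-02,
        2.49673496e-02, -1.02281422e-04]), 'eef_pos': array([162.11416255, 654.65601211, 226.66426139]), 'orientation': array([[-9.70677318e-01,  2.40385746e-01, -4.86581431e-04],
       [ 2.40386229e-01,  9.70675865e-01, -1.68109189e-03],
       [ 6.82023221e-05, -1.74876525e-03, -9.99998469e-01]]), 'wrist_force': array([-0.10576504, -0.62036416,  0.27585447]), 'ft_torque': array([-2.46715223e-02, -1.10432353e-03, -7.13740378e-05]), 'gripper_width': 88.42325487577888} 19.0
```

View pics/scene0.png

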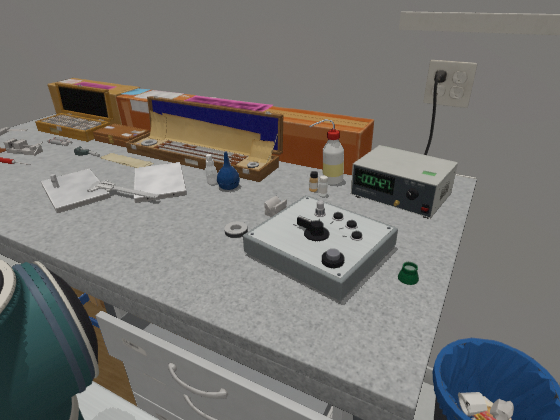

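View pics/side0.png

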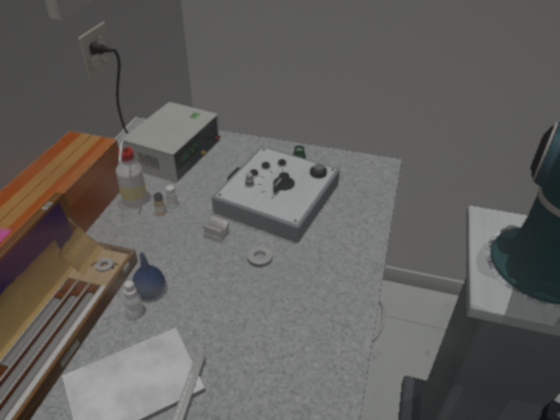

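View pics/wrist0.png

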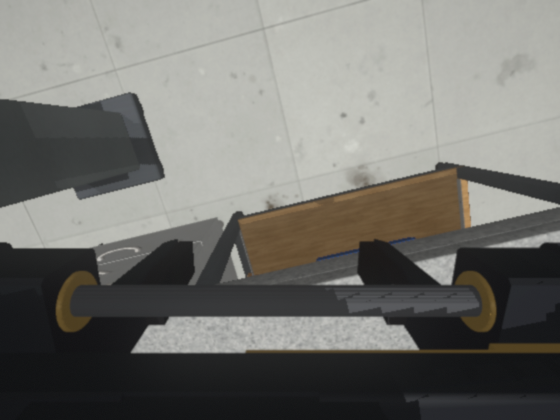

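The scene view shows the box around (320,240), the knob at (317,230) with its pointer toward (303,221), the plug at (320,208), the button at (333,258) and the loupe at (409,272). I'll enlarge both views.

```bash
python3 - <<'E'
from h import *
a=cv2.imread('pics/scene0.png')[190:300,235:405]; b=cv2.imread('pics/side0.png')[135:245,205:345]
cv2.imwrite('pics/sz.png',cv2.resize(a,None,fx=4.7,fy=4.7,interpolation=3)); cv2.imwrite('pics/dz.png',cv2.resize(b,None,fx=5,fy=5,interpolation=3))
E
```

```text
(no output)
```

View pics/sz.png

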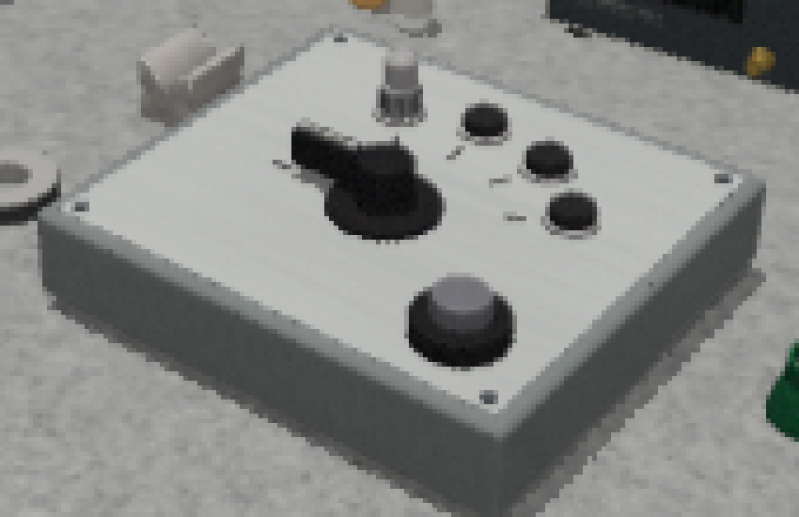

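View pics/dz.png

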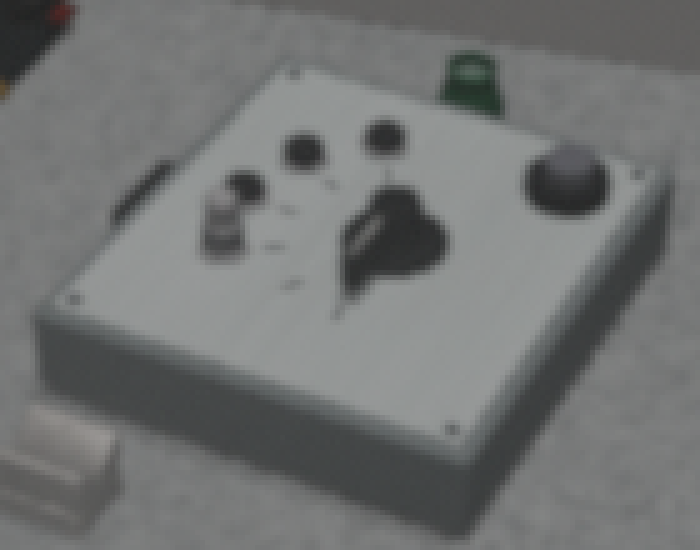

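The plug is in the leftmost socket, position 3. The pointer is near the first tick. Next I'll measure.

```bash
python3 - <<'E'
from h import *
s=load('scene0');d=load('side0')
S=lambda u,v,z:np.round(ray(s,u/4.7+235-.4,v/4.7+190-.4,z)[:2],1)
D=lambda u,v,z:np.round(ray(d,u/5+205-.4,v/5+135-.4,z)[:2],1)
print('screws S',[S(*p,50) for p in[(341,38),(82,207),(488,397),(723,178)]])
print('screws D',[D(*p,50) for p in[(294,74),(73,299),(452,429),(638,174)]])
print('plug top',S(402,55,83),D(222,193,83))
print('button base',S(459,325,56),D(567,185,56)); print('button top',S(460,290,66),D(573,160,66))
print('caps',[S(*p,61) for p in[(485,118),(548,155),(573,207)]],[D(*p,61) for p in[(245,185),(305,148),(385,133)]])
print('ticks D',[D(*p,50) for p in[(335,312),(290,285),(275,245),(290,210),(330,183),(388,172)]])
print('ticks S',[S(*p,50) for p in[(280,162),(397,140),(456,153),(500,181),(516,217)]])
print('disc ctr',S(384,205,53),D(400,235,53))
print('tip top S',S(300,128,76),'hub',S(388,152,76), 'D tip',D(347,240,76),'hub',D(397,200,76))
print('loupe',S(1,1,0))
E
```

```text
screws S [array([707.3,  30.1]), array([519.6,  67.2]), array([ 478.5, -136.6]), array([ 664.9, -174.5])]
screws D [array([ 667.8, -176.4]), array([710.4,  28.4]), array([522.8,  66.1]), array([ 481.6, -140.2])]
plug top [650.3 -26.6] [655.9 -25.7]
button base [ 507.3 -113.2] [ 511.5 -113.4]
button top [ 515.9 -109.6] [ 510.7 -120.5]
caps [array([649.3, -68.6]), array([ 632.2, -104.7]), array([ 598. , -127.9])] [array([657.4, -63.2]), array([ 638.8, -100.4]), array([ 605. , -123.6])]
ticks D [array([593.3,   3.8]), array([618.6,  -9.3]), array([634.2, -36.2]), array([635.5, -64.4]), array([623.4, -90.7]), array([ 598.8, -107.4])]
ticks S [array([590.3,   6.1]), array([630.7, -33.6]), array([632.3, -61.8]), array([619.3, -87.8]), array([ 595.9, -104. ])]
disc ctr [575.2 -51.5] [579.1 -56.4]
tip top S [582.5  -7.7] hub [581.5 -50. ] D tip [593.6 -16.6] hub [579.9 -52.4]
loupe [744.  263.9]
```

play_rows([
  [1, -27, -27.5, 0, 0],
  [1, -27, -27.5, 0, 0],
  [1, -27, -27.5, 0, 0],
  [1, -27, -27.5, 0, 0],
  [1, -27, -27.5, 0, 0],
  [1, -27, -27.5, 0, 0],
  [1, -27, -27.5, 0, 0],
  [1, -27, -27.5, 0, 0],
  [1, -27, -27.5, 0, 0],
  [1, -27, -27.5, 0, 0],
  [1, -27, -27.5, 0, 0],
  [1, -27, -27.5, 0, 0],
  [1, -27, -27.5, 0, 0],
  [1, -27, -27.5, 0, 0],
  [1, -27, -27.5, 0, 0],
  [1, -27, -27.5, 0, 0],
  [1, -27, -27.5, 0, 0],
  [1, -27, -27.5, 0, 0],
], squeeze=10)

```text
time: 1.95
eef_pos: [523.2, 36.6, 222.5]
orientation: [[-0.973, 0.231, -0.003], [0.231, 0.973, -0.005], [0.002, -0.005, -1.0]]
wrist_force: [-0.8, 0.5, -0.5]
gripper_width: 0.3
```

play_rows([
  [1, 0, 0, 0, 8],
  [1, 0, 0, 0, 8],
  [1, 0, 0, 0, 8],
  [1, 0, 0, 0, 8],
  [1, 0, 0, 0, 8],
  [1, 0, 0, 0, 8],
  [1, 0, 0, 0, 8],
  [1, 0, 0, 0, 8],
  [1, 0, 0, 0, 8],
  [1, 0, 0, 0, 8],
  [1, 0, 0, 0, 0],
])

```text
time: 3.05
eef_pos: [522.8, 29.7, 218.3]
orientation: [[0.125, 0.992, -0.01], [0.992, -0.125, -0.006], [-0.008, -0.009, -1.0]]
wrist_force: [0.2, -0.5, -0.5]
gripper_width: 0.3
```

```bash
python3 - <<'E'
from h import *
c=snap('wrist','w1');s=env.read_state();print(s['eef_pos'],s['orientation'],s['wrist_force'],s['gripper_width'],s['time'],s['joints'])
print(proj(c,(579.4,-51.6,77)))
E
```

```text
[522.73932267  29.69450271 218.25482782] [[ 0.12169659  0.99251762 -0.00993592]
 [ 0.99253866 -0.12176308 -0.00638441]
 [-0.00754647 -0.00908482 -0.99993026]] [-0.68771022 -0.80607345 -0.24988167] 0.11364921734004522 3.1 [  0.76591912  -0.58430267 110.50905166  -0.3796034   70.64979013
   7.88568536]
(np.float64(337.39050665280956), np.float64(261.4419282624009))
```

View pics/w1.png

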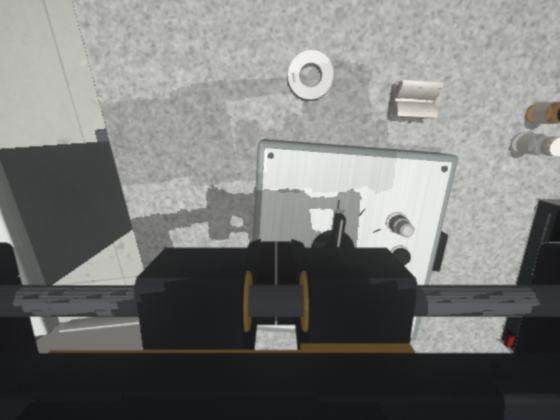

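The wrist view shows the box, with the pointer bar's bright top at about (340,230), the plug at (403,228), and the hub partly hidden by the gripper.

```bash
python3 - <<'E'
from h import *
a=cv2.imread('pics/w1.png')[180:290,280:450]
cv2.imwrite('pics/wz.png',cv2.resize(a,None,fx=4.7,fy=4.7,interpolation=3))
c=load('w1')
print([np.round(ray(c,u,v,50)[:2],1) for u,v in[(270,156),(444.5,168.5)]])
E
```

```text
[array([519.8,  68.5]), array([707.4,  31.5])]
```

View pics/wz.png

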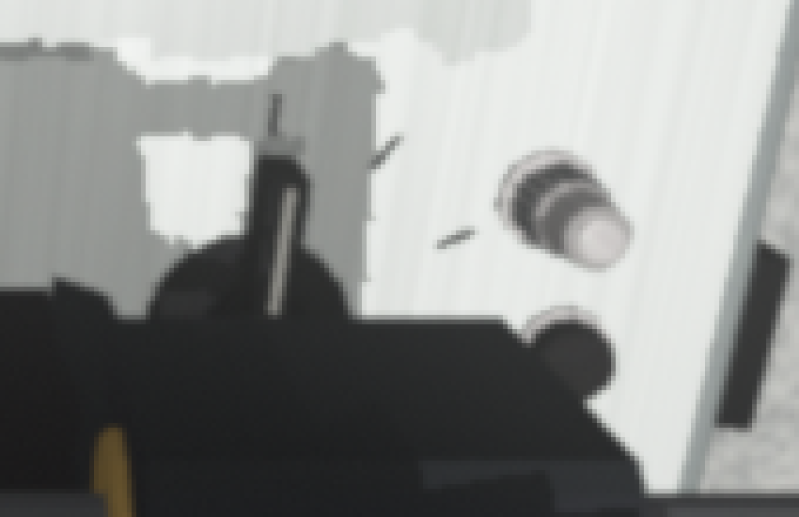

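```bash
python3 - <<'E'
from h import *
c=load('w1')
W=lambda u,v,z:ray(c,u/4.7+280-.4,v/4.7+180-.4,z)[:2]
p,q=W(274,313,76),W(291,188,76);print(p,q,np.degrees(np.arctan2(*(q-p)[::-1])))
h=np.array([579.4,-51.6])
for n,u,v,z in[('tick1',275,110,50),('t2',387,152,50),('t3',456,238,50),('plug',598,236,83),('plugbase',545,200,52),('tip top ctr',290,175,76)]:
    r=W(u,v,z)-h;print(n,W(u,v,z),np.hypot(*r),np.degrees(np.arctan2(r[1],r[0])))
E
```

```text
[581.36256735 -34.18241806] [587.24830594  -4.49947598] 78.78447677175328
tick1 [589.50614681   6.84841666] 59.31569449565032 80.19014622363234
t2 [615.6864706   -6.95463587] 57.531873663873036 50.89677920568237
t3 [631.45915972 -31.10208127] 55.949269725430355 21.491682318886653
plug [652.47540584 -21.47589142] 79.04098213045874 22.40308272652412
plugbase [652.59685798 -23.12978635] 78.53873619747712 21.253747958123217
tip top ctr [587.22882722  -1.42164606] 50.78540873326836 81.13220477693234
```

The pointer stands at 78.8° in world, which is position 1. The plug is at about 20°, position 3, so it needs two clicks. I'll go down beside the bar.

play_rows([
  [1, 0, 0, 0, 4],
  [1, -11, 11, 0, 0],
  [1, -11, 11, 0, 0],
  [1, -11, 11, 0, 0],
  [1, 0, 0, 20, 0],
  [1, 0, 0, 20, 0],
  [1, 0, 0, 20, 0],
  [1, 0, 0, 20, 0],
  [1, 0, 0, 0, 0],
])

```text
time: 4.0
eef_pos: [556.0, -20.0, 136.6]
orientation: [[0.176, 0.984, -0.005], [0.984, -0.176, -0.009], [-0.01, -0.004, -1.0]]
wrist_force: [0.4, 0.8, -1.3]
gripper_width: 0.5
```

```bash
cat > st.py <<'E'
from h import *
def st():
    s=env.read_state();R=s['orientation'];p=s['eef_pos'];h=np.array([579,-51.5])
    xa=np.degrees(np.arctan2(R[1,0],R[0,0]));r=p[:2]-h
    print('t',s['time'],'pos',p.round(1),'xang',xa.round(1),'polar r',np.hypot(*r).round(1),'ang',np.degrees(np.arctan2(r[1],r[0])).round(1),'in tool x,y from hub',(R[:2,:2].T@r).round(1),'z',R[:,2].round(3),'F',s['wrist_force'].round(1))
    return s
E
python3 -c "
from st import *
snap('side','d2');snap('scene','s2');st()
a=cv2.imread('pics/side0.png')
A=cv2.resize(cv2.imread('pics/d2.png')[110:260,180:370],None,fx=4,fy=4);cv2.imwrite('pics/d2z.png',A)
A=cv2.resize(cv2.imread('pics/s2.png')[130:290,235:405],None,fx=3.7,fy=3.7);cv2.imwrite('pics/s2z.png',A)
"
```

```text
t 4.1 pos [558.  -19.8 139.6] xang 79.9 polar r 38.0 ang 123.5 in tool x,y from hub [ 27.5 -26.3] z [-0.    -0.009 -1.   ] F [ 0.4 -0.1  0.6]
```

View pics/d2z.png

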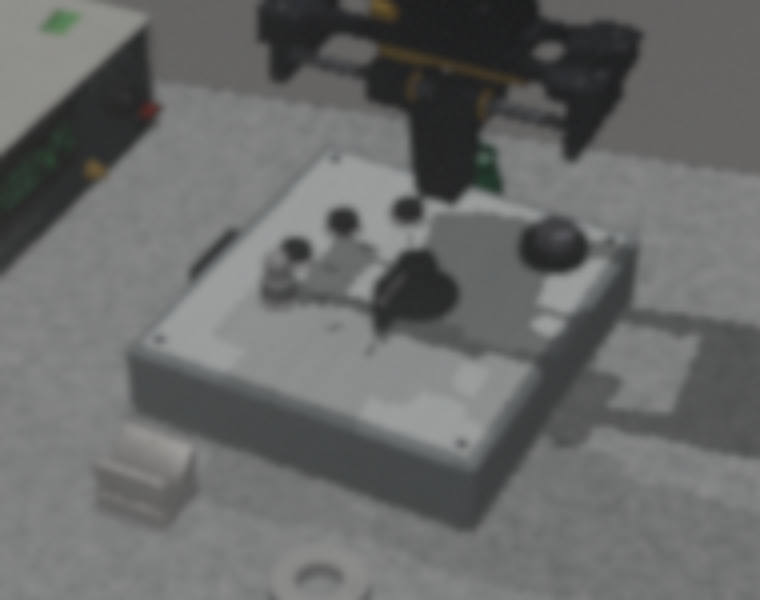

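View pics/s2z.png

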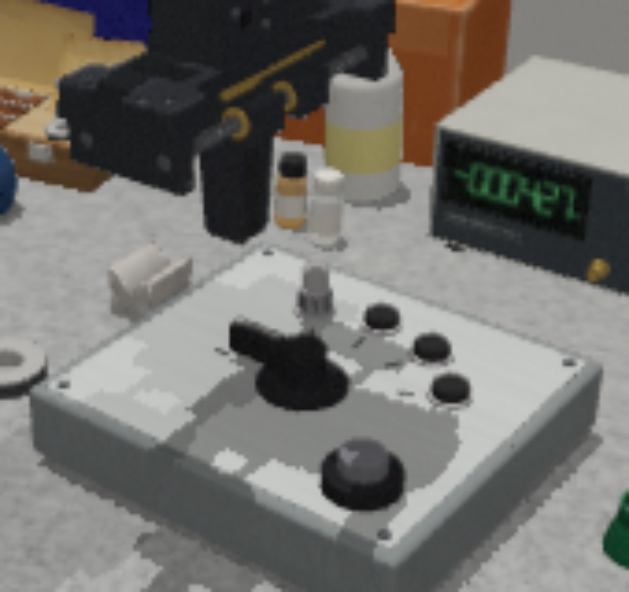

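```bash
python3 -c "
from st import *
for i in range(3): viewer.camera('wrist'); st()
"
```

```text
t 4.15 pos [558.6 -19.6 140.6] xang 79.9 polar r 37.9 ang 122.6 in tool x,y from hub [ 27.8 -25.7] z [ 0.001 -0.009 -1.   ] F [ 1.1 -0.4  0.3]
t 4.2 pos [558.9 -19.4 141.1] xang 79.9 polar r 37.9 ang 122.0 in tool x,y from hub [ 28.1 -25.4] z [ 0.002 -0.009 -1.   ] F [ 0.6 -0.5  0. ]
t 4.25 pos [559.  -19.2 141.4] xang 79.9 polar r 38.0 ang 121.8 in tool x,y from hub [ 28.3 -25.4] z [ 0.003 -0.009 -1.   ] F [-0.5 -0.7 -0. ]
```

play_rows([
  [1, 4, -6, 0, 1],
  [1, 4, -5, 0, 0],
  [1, 0, 0, 15, 0],
  [1, 0, 0, 15, 0],
  [1, 0, 0, 8, 0],
  [1, 0, 0, 0, 0],
  [1, 0, 0, 0, 0],
])

```text
time: 4.95
eef_pos: [549.9, -8.2, 102.1]
orientation: [[0.193, 0.981, 0.007], [0.981, -0.193, -0.009], [-0.008, 0.008, -1.0]]
wrist_force: [0.5, -0.6, 0.9]
gripper_width: 0.6
```

```bash
python3 -c "
from st import *
for i in range(3): viewer.camera('wrist')
st()
"
```

```text
t 5.1 pos [550.4  -8.3 103. ] xang 78.9 polar r 51.8 ang 123.4 in tool x,y from hub [ 36.9 -36.4] z [ 0.008 -0.009 -1.   ] F [ 0.6 -0.4 -0.8]
```

Lateral placement is good. Next I go down to z of about 81 and check the gap to the bar.

play_rows([
  [1, 0, 0, 8, 0],
  [1, 0, 0, 8, 0],
  [1, 0, 0, 6, 0],
  [1, 0, 0, 0, 0],
  [1, 0, 0, 0, 0],
])

```text
time: 5.6
eef_pos: [551.6, -8.8, 79.9]
orientation: [[0.193, 0.981, 0.01], [0.981, -0.193, -0.009], [-0.007, 0.012, -1.0]]
wrist_force: [0.2, -0.0, -0.4]
gripper_width: 0.7
```

```bash
python3 -c "
from st import *
snap('scene','s3');snap('side','d3');snap('wrist','w3')
st()
A=cv2.resize(cv2.imread('pics/s3.png')[170:290,235:405],None,fx=3,fy=3)
B=cv2.resize(cv2.imread('pics/w3.png')[130:290,250:450],None,fx=1.4*1.8,fy=1.4*1.8)[:360,:]
B=cv2.resize(B,(290*504//504,207)) if 0 else B[:, :290]
cv2.imwrite('pics/c3.png',A)
cv2.imwrite('pics/w3z.png',cv2.resize(cv2.imread('pics/w3.png')[130:290,250:450],None,fx=3.5,fy=3.5))
"
```

```text
t 5.75 pos [551.8  -8.7  80.3] xang 78.9 polar r 50.7 ang 122.5 in tool x,y from hub [ 36.7 -35. ] z [ 0.01  -0.009 -1.   ] F [ 0.2 -0.1 -0. ]
```

View pics/c3.png

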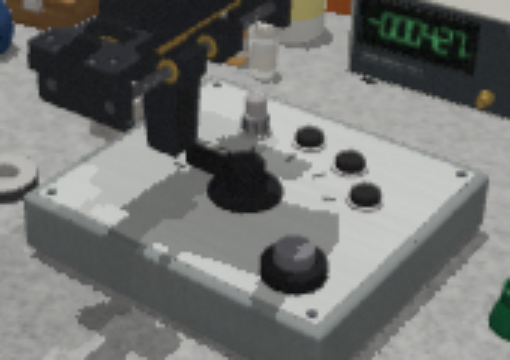

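View pics/w3z.png

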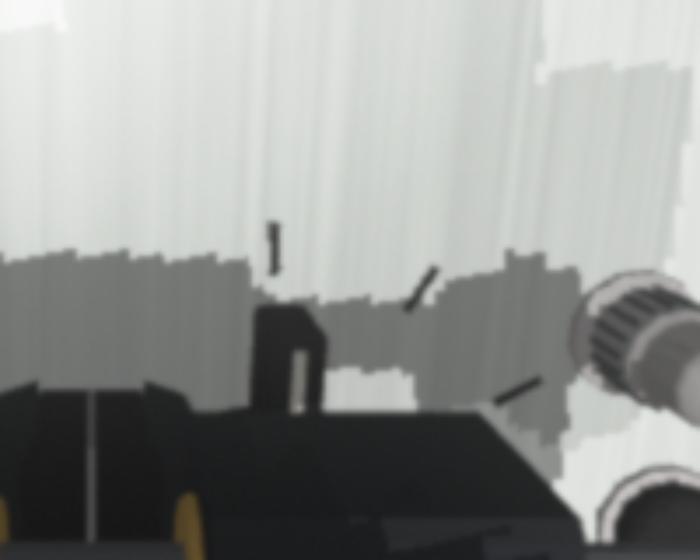

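play_rows([
  [1, 0, 3, 0, 0],
  [1, 0, 3, 0, 0],
  [1, 0, 3, 0, 0],
  [1, 0, 2, 0, 0],
  [1, 0, 2, 0, 0],
])

```text
time: 6.25
eef_pos: [566.6, -11.5, 81.6]
orientation: [[0.193, 0.981, 0.013], [0.981, -0.193, -0.01], [-0.007, 0.014, -1.0]]
wrist_force: [0.7, 0.4, 0.0]
gripper_width: 0.6
```

```bash
cat > k.py <<'E'
from st import *
import sys
n=sys.argv[1]
snap('wrist',n);st()
cv2.imwrite('pics/%sz.png'%n,cv2.resize(cv2.imread('pics/%s.png'%n)[130:290,250:450],None,fx=3,fy=3))
E
python3 k.py w4
```

```text
t 6.3 pos [567.  -11.5  81.7] xang 78.9 polar r 41.7 ang 106.8 in tool x,y from hub [ 36.9 -19.5] z [ 0.013 -0.01  -1.   ] F [-0.2 -0.2 -0.3]
```

View pics/w4z.png

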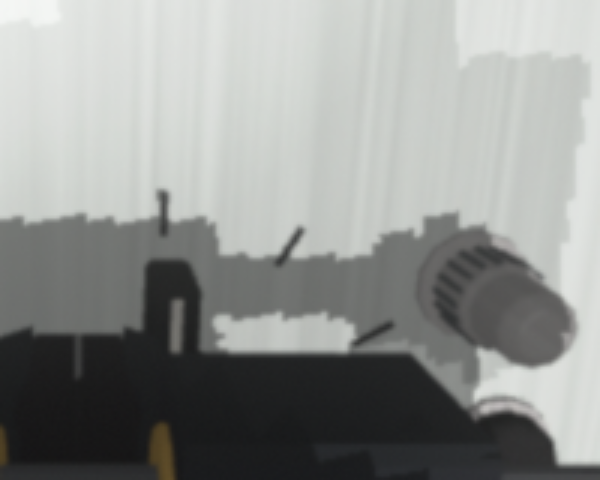

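play_rows([
  [1, 0, 2, 0, 0],
  [1, 0, 2, 0, 0],
])

```text
time: 6.5
eef_pos: [571.0, -12.4, 81.7]
orientation: [[0.193, 0.981, 0.013], [0.981, -0.193, -0.01], [-0.007, 0.015, -1.0]]
wrist_force: [0.1, -0.1, -0.5]
gripper_width: 0.2
```

play_rows([
  [1, 0, 2, 0, 0],
  [1, 0, 2, 0, 0],
])

```text
time: 6.7
eef_pos: [575.2, -13.2, 81.7]
orientation: [[0.193, 0.981, 0.013], [0.981, -0.193, -0.01], [-0.007, 0.014, -1.0]]
wrist_force: [-0.4, -0.5, -0.6]
gripper_width: 0.6
```

```bash
python3 k.py w5
```

```text
t 6.75 pos [575.6 -13.2  81.8] xang 78.9 polar r 38.4 ang 95.1 in tool x,y from hub [ 36.9 -10.7] z [ 0.013 -0.01  -1.   ] F [ 1.3 -0.2  0.4]
```

View pics/w5z.png

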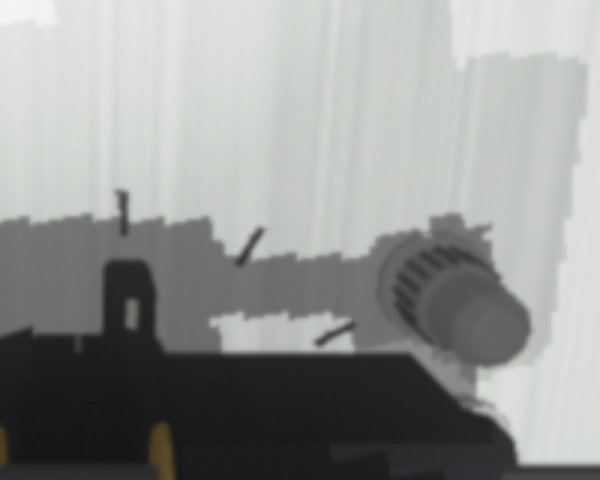

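play_rows([
  [1, 0, 1.5, 0, 0],
  [1, 0, 1.5, 0, 0],
])

```text
time: 6.95
eef_pos: [578.6, -13.9, 81.7]
orientation: [[0.193, 0.981, 0.013], [0.981, -0.193, -0.01], [-0.007, 0.015, -1.0]]
wrist_force: [-1.0, 0.2, 0.1]
gripper_width: 0.8
```

```bash
python3 k.py w6
```

```text
t 7.0 pos [578.8 -13.9  81.8] xang 78.9 polar r 37.6 ang 90.3 in tool x,y from hub [36.8 -7.4] z [ 0.013 -0.01  -1.   ] F [-0.2  0.5  0.2]
```

View pics/w6z.png

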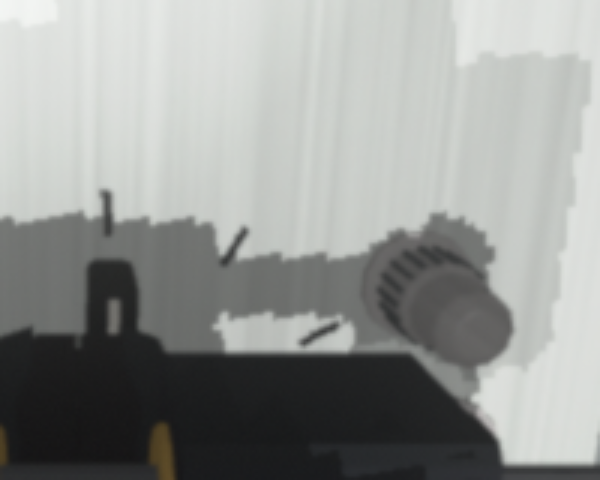

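```bash
python3 - <<'E'
from st import *
c=load('w6');s=st();R=s['orientation'];p=s['eef_pos']
Z=lambda q:((q[0]-250)*3,(q[1]-130)*3)
print('tcp',Z(proj(c,p)),'tip',Z(proj(c,p+R@[0,0,19])))
for u in (87,112,137):print(u,(R.T@(np.r_[ray(c,u/3+250,290/3+130,76)]-p)).round(1))
snap('side','d6');snap('scene','s6')
for n,(a,b,e,f) in dict(d6=(110,230,220,370),s6=(150,270,250,400)).items():
  cv2.imwrite('pics/%sz.png'%n,cv2.resize(cv2.imread('pics/%s.png'%n)[a:b,e:f],None,fx=5,fy=5,interpolation=2))
E
```

```text
t 7.0 pos [578.8 -13.9  81.8] xang 78.9 polar r 37.6 ang 90.3 in tool x,y from hub [36.8 -7.4] z [ 0.013 -0.01  -1.   ] F [-0.2  0.5  0.2]
tcp (np.float64(78.81632049666257), np.float64(361.3046720161204)) tip (np.float64(78.72244097561571), np.float64(325.9052811688945))
87 [12.3  1.6  5.7]
112 [12.3  6.4  5.8]
137 [12.3 11.2  5.9]
```

View pics/d6z.png

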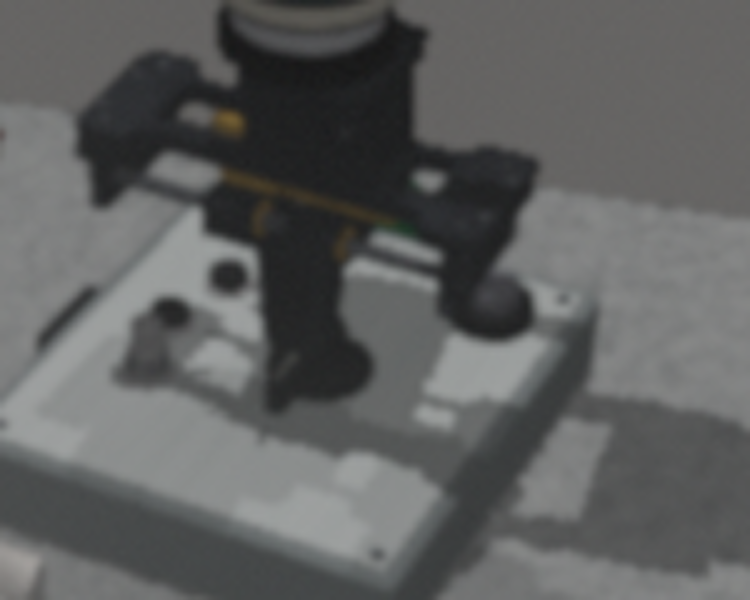

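View pics/s6z.png

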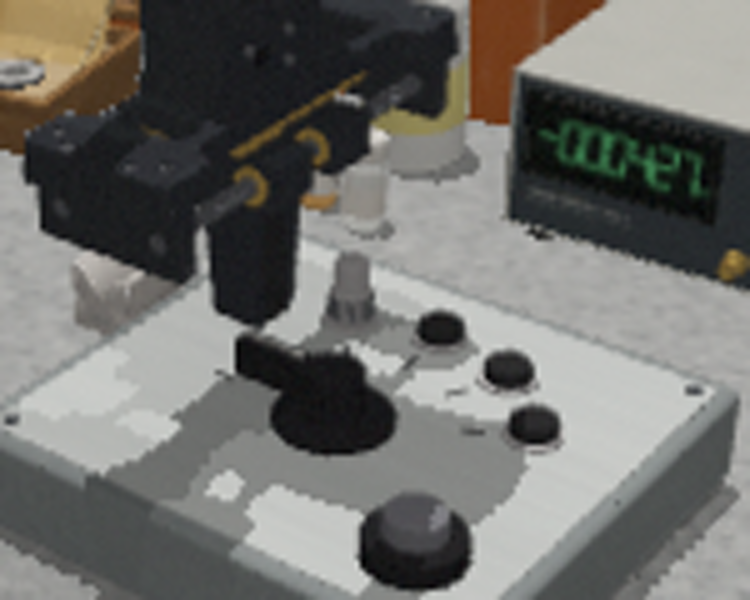

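```bash
python3 - <<'E'
from st import *
c=load('s6');s=st();R=s['orientation'];p=s['eef_pos']
Z=lambda q:((q[0]-250)*5,(q[1]-150)*5)
print('tcp',Z(proj(c,p)),'tip',Z(proj(c,p+R@[0,0,19])))
print('bar tip top',Z(proj(c,(588,-4.4,76))),'hub',Z(proj(c,(579,-51.5,77))),'plug',Z(proj(c,(653,-25,83))))
for z in(60,70,80,90,100,110): print(z,ray(c,250/5+250,320/5+150,z).round(1))
d=load('d6');print('side tip',[( (u-220)*5,(v-110)*5) for u,v in [proj(d,p+R@[0,0,19]),proj(d,p)]])
E
```

```text
t 7.1 pos [578.5 -13.9  81.7] xang 78.9 polar r 37.6 ang 90.7 in tool x,y from hub [36.8 -7.7] z [ 0.013 -0.01  -1.   ] F [ 0.2  0.5 -0.9]
tcp (np.float64(251.53576186533968), np.float64(330.333967883885)) tip (np.float64(252.02565055496052), np.float64(369.52067297915175))
bar tip top (np.float64(240.8314947209027), np.float64(326.14873132296736)) hub (np.float64(336.8100828727884), np.float64(361.4809782276195)) plug (np.float64(349.7581343410374), np.float64(252.9890423965412))
60 [617.9   5.8  60. ]
70 [603.   -1.4  70. ]
80 [588.1  -8.5  80. ]
90 [573.2 -15.7  90. ]
100 [558.3 -22.8 100. ]
110 [543.4 -30.  110. ]
side tip [(np.float64(299.6852701612798), np.float64(395.20849467384824)), (np.float64(300.6083417954221), np.float64(362.23393543431496))]
```

```bash
python3 - <<'E'
from st import *
c=load('s2');print('fx',c['fx'])
for z in(110,120,130,140,150): print(z,ray(c,237/3.7+235,240/3.7+130,z).round(1))
c=load('w4');s=env.read_state();R=s['orientation']
p=np.array([567,-11.5,81.7])
for zt in(-5,0,19):
  for xt in (0,9):
    for yt in(-12,12): 
      q=proj(c,p+R@[xt,yt,zt]);print(zt,xt,yt,(q[0]-250)*3,(q[1]-130)*3)
E
```

```text
fx 404.6363796628027
110 [611.8   5.2 110. ]
120 [595.2  -2.8 120. ]
130 [578.6 -10.9 130. ]
140 [562.  -18.9 140. ]
150 [545.4 -26.9 150. ]
-5 0 -12 14.941122665498625 371.5120487830369
-5 0 12 145.08466443223915 371.61780646076056
-5 9 -12 14.075398247771261 325.59313379177695
-5 9 12 146.07791516624155 325.69294692756057
0 0 -12 16.753683775225966 360.88235366903996
0 0 12 143.14820521078838 360.9834120854971
0 9 -12 15.938374280459442 316.1570616963796
0 9 12 144.08559002098866 316.2524721670694
19 0 -12 22.78306031072151 325.52330621079045
19 0 12 136.70681748310608 325.60943846324847
19 9 -12 22.124442249846993 284.8243003929839
19 9 12 137.47014995361434 284.90573384255606
```

```bash
python3 - <<'E'
from h import *
cv2.imwrite('pics/q.png',np.clip(cv2.resize(cv2.imread('pics/w4.png')[200:350,230:400].astype(float)*3,None,fx=4,fy=4),0,255).astype('uint8'))
cv2.imwrite('pics/q2.png',np.clip(cv2.resize(cv2.imread('pics/s6.png')[150:270,270:370].astype(float)*2.5,None,fx=5,fy=5),0,255).astype('uint8'))
E
```

```text
(no output)
```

View pics/q.png

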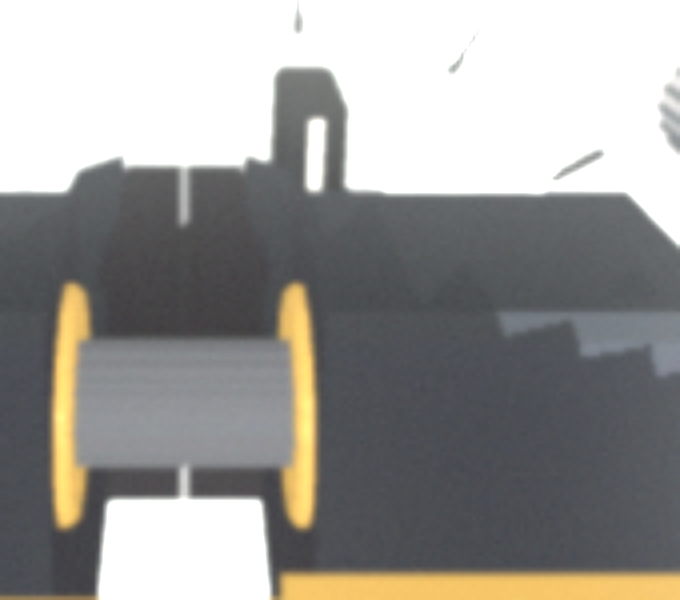

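View pics/q2.png

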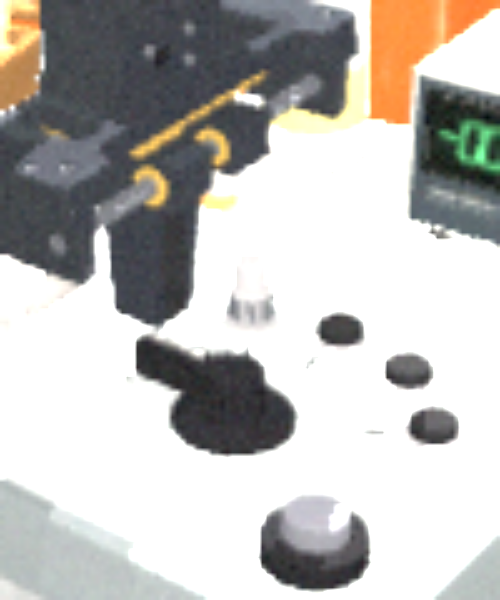

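The scene view shows the finger bottom above the bar, with a gap at about (155,325) in the brightened crop. So the closed fingertips really end near TCP height (about z 82), not 19 mm below it. That explains why there was no contact. I'll back off, lower in small steps, and check against images.

play_rows([
  [1, 0, -6, -1, 0],
  [1, 0, -6, -1, 0],
  [1, 0, -4, 0, 0],
  [1, 0, 0, 0, 0],
  [1, 0, 0, 0, 0],
])

```text
time: 7.6
eef_pos: [560.5, -10.3, 83.6]
orientation: [[0.193, 0.981, 0.012], [0.981, -0.193, -0.01], [-0.007, 0.014, -1.0]]
wrist_force: [-0.2, 0.7, 0.5]
gripper_width: 0.6
```

play_rows([
  [1, 0, 0, 4, 0],
  [1, 0, 0, 4, 0],
  [1, 0, 0, 0, 0],
])

```text
time: 7.9
eef_pos: [560.8, -10.4, 75.1]
orientation: [[0.193, 0.981, 0.013], [0.981, -0.193, -0.01], [-0.007, 0.015, -1.0]]
wrist_force: [-0.1, 0.5, -0.2]
gripper_width: 1.0
```

```bash
python3 - <<'E'
from st import *
snap('scene','s7');st()
cv2.imwrite('pics/q3.png',np.clip(cv2.resize(cv2.imread('pics/s7.png')[150:270,270:370].astype(float)*2.5,None,fx=5,fy=5),0,255).astype('uint8'))
E
```

```text
t 7.95 pos [561.  -10.4  75.3] xang 78.9 polar r 44.9 ang 113.7 in tool x,y from hub [ 36.8 -25.6] z [ 0.013 -0.01  -1.   ] F [-0.5 -0.6  0.3]
```

View pics/q3.png

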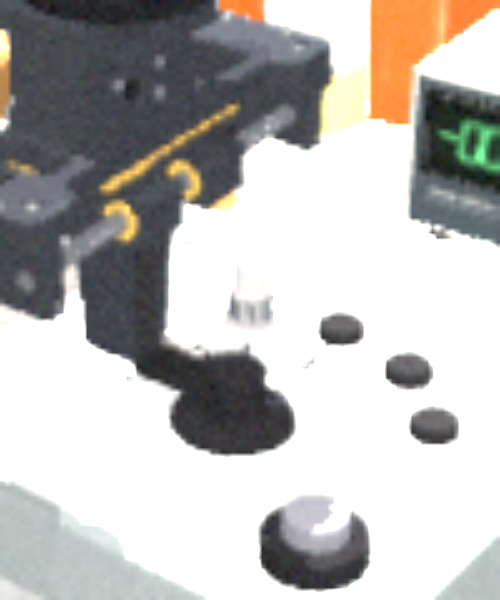

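play_rows([
  [1, 0, 0, 3, 0],
  [1, 0, 0, 3, 0],
  [1, 0, 0, 0, 0],
])

```text
time: 8.25
eef_pos: [561.3, -10.5, 68.6]
orientation: [[0.193, 0.981, 0.013], [0.981, -0.193, -0.01], [-0.007, 0.015, -1.0]]
wrist_force: [-0.1, -0.0, -1.1]
gripper_width: 0.7
```

```bash
python3 - <<'E'
from st import *
c=load('s7')
for z in(60,70,80): print(z,ray(c,295,221.4,z).round(1))
snap('scene','s8');st()
cv2.imwrite('pics/q4.png',np.clip(cv2.resize(cv2.imread('pics/s8.png')[150:270,270:370].astype(float)*2.5,None,fx=5,fy=5),0,255).astype('uint8'))
E
```

```text
60 [586.4   2.2  60. ]
70 [572.2  -4.9  70. ]
80 [558. -12.  80.]
t 8.3 pos [561.4 -10.5  68.8] xang 78.9 polar r 44.6 ang 113.3 in tool x,y from hub [ 36.8 -25.2] z [ 0.013 -0.01  -1.   ] F [ 0.3 -0.6 -0.5]
```

View pics/q4.png

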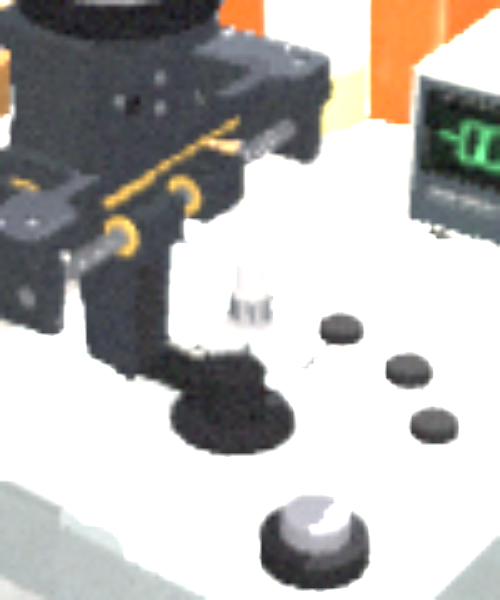

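play_rows([
  [1, 0, 0, 3, 0],
  [1, 0, 0, 3, 0],
  [1, 0, 2, 1, 0],
  [1, 0, 2, 0, 0],
])

```text
time: 8.7
eef_pos: [565.5, -11.4, 61.2]
orientation: [[0.193, 0.981, 0.013], [0.981, -0.193, -0.01], [-0.007, 0.015, -1.0]]
wrist_force: [-0.3, 0.1, 0.5]
gripper_width: 0.5
```

play_rows([
  [1, 0, 1.5, 0, 0],
  [1, 0, 1.5, 0, 0],
])

```text
time: 8.9
eef_pos: [568.5, -12.0, 61.2]
orientation: [[0.193, 0.981, 0.012], [0.981, -0.193, -0.01], [-0.007, 0.014, -1.0]]
wrist_force: [-3.1, 0.9, 1.0]
gripper_width: 0.2
```

```bash
python3 k.py w9; python3 -c "
from h import *
cv2.imwrite('pics/w9z.png',np.clip(cv2.resize(cv2.imread('pics/w9.png')[190:290,230:380].astype(float)*2.5,None,fx=4,fy=4),0,255).astype('uint8'))"
```

```text
t 8.95 pos [568.4 -11.9  61.2] xang 78.9 polar r 40.9 ang 105.0 in tool x,y from hub [ 36.8 -18. ] z [ 0.012 -0.009 -1.   ] F [-2.   0.2  1.6]
```

View pics/w9z.png

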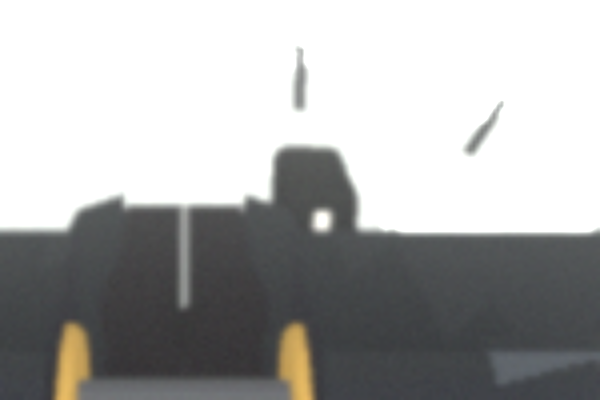

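Contact: about 3 N with the contact face 13 mm from the TCP. I'll push the first click along the arc about the hub.

play_rows([
  [1, 1, 2.6, 0, 4],
  [1, 1, 2.6, 0, 4],
  [1, 1, 2.6, 0, 4],
])

```text
time: 9.25
eef_pos: [570.0, -9.1, 60.5]
orientation: [[0.4, 0.917, -0.003], [0.917, -0.4, -0.006], [-0.007, -0.001, -1.0]]
wrist_force: [-10.8, 3.6, 8.2]
gripper_width: 0.6
```

```bash
python3 -c "
from st import *
st()"
```

```text
t 9.25 pos [570.   -9.1  60.5] xang 66.4 polar r 43.3 ang 102.0 in tool x,y from hub [ 35.2 -25.2] z [-0.003 -0.006 -1.   ] F [-10.8   3.6   8.2]
```

```bash
cat > k2.py <<'E'
from st import *
import sys
n=sys.argv[1]
snap('wrist',n+'w');snap('scene',n+'s');snap('side',n+'d');st()
g=lambda f,a,b,c,d:np.clip(cv2.resize(cv2.imread('pics/%s.png'%f)[a:b,c:d].astype(float)*2,(390,290)),0,255).astype('uint8')
cv2.imwrite('pics/%sz.png'%n,np.vstack([np.hstack([g(n+'w',160,280,230,391),g(n+'s',190,270,270,377)]),np.hstack([g(n+'d',150,230,220,327),g(n+'s',120,280,235,450)])]))
E
python3 k2.py a1
```

```text
t 9.4 pos [570.   -9.2  60.5] xang 66.6 polar r 43.3 ang 102.0 in tool x,y from hub [ 35.3 -25. ] z [-0.003 -0.006 -1.   ] F [-8.3  3.4  8.2]
```

View pics/a1z.png

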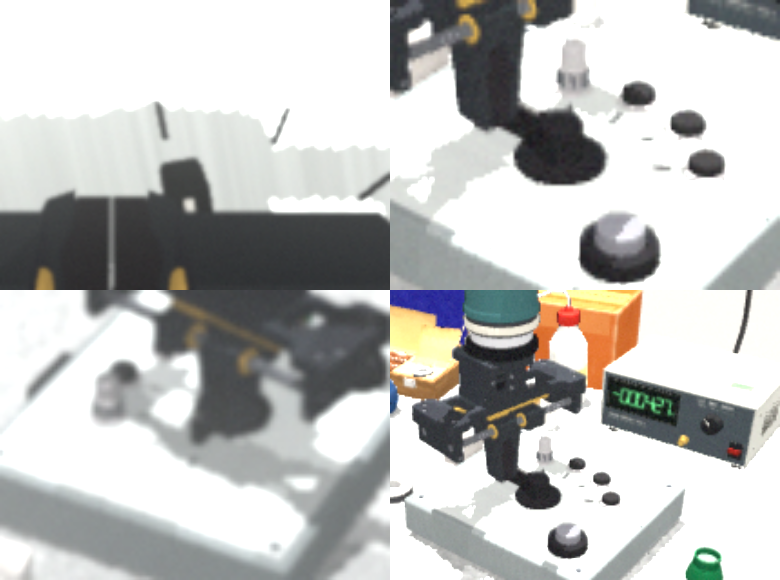

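play_rows([
  [1, 2, 3, -0.5, -4],
  [1, 1, 3, 0, -2],
  [1, 1, 3, 0, 0],
])

```text
time: 9.7
eef_pos: [570.2, -9.8, 60.7]
orientation: [[0.293, 0.956, -0.024], [0.956, -0.294, -0.009], [-0.016, -0.021, -1.0]]
wrist_force: [-9.9, 0.6, 10.2]
gripper_width: 0.6
```

```bash
python3 k2.py a2
```

```text
t 9.85 pos [570.2  -9.7  60.7] xang 72.9 polar r 42.7 ang 101.9 in tool x,y from hub [ 37.3 -20.7] z [-0.024 -0.009 -1.   ] F [-10.2  -0.    9.3]
```

View pics/a2z.png

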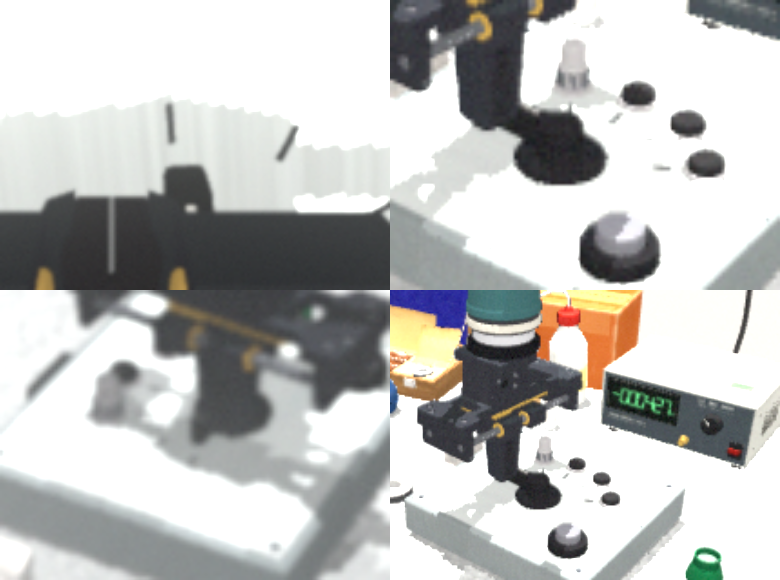

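The knob hasn't moved, yet there is about 10 N sideways and 9 N upward. I suspect something other than the fingertip is touching, for instance the gripper's carriage at +y over the plug. I'll check heights.

```bash
python3 - <<'E'
from st import *
s=st();R=s['orientation'];p=s['eef_pos'];print('torque',s['ft_torque'])
c=load('a2s');d=load('a2d')
for y in(-93,-61,61,93):
  for x in(-37,37): print(y,x,(p+R@[x,y,-45]).round(),'scene',np.round(proj(c,p+R@[x,y,-45])),'side',np.round(proj(d,p+R@[x,y,-45])))
for n,(a,b,e,f) in dict(a2s=(140,240,230,360),a2d=(90,220,190,360)).items():
  cv2.imwrite('pics/%sb.png'%n,np.clip(cv2.resize(cv2.imread('pics/%s.png'%n)[a:b,e:f].astype(float)*2.2,None,fx=4.5,fy=4.5),0,255).astype('uint8'))
E
```

```text
t 9.85 pos [570.2  -9.7  60.7] xang 72.9 polar r 42.7 ang 101.9 in tool x,y from hub [ 37.3 -20.7] z [-0.024 -0.009 -1.   ] F [-10.2  -0.    9.3]
torque [-0.20070378  1.64920833 -0.06173359]
-93 -37 [472. -17. 108.] scene [276. 232.] side [328. 180.]
-93 37 [493.  53. 107.] scene [249. 218.] side [311. 199.]
-61 -37 [502. -27. 108.] scene [289. 225.] side [315. 176.]
-61 37 [524.  44. 106.] scene [262. 212.] side [298. 194.]
61 -37 [619. -63. 105.] scene [331. 203.] side [269. 159.]
61 37 [640.   8. 104.] scene [304. 191.] side [251. 175.]
93 -37 [649. -72. 104.] scene [340. 197.] side [258. 155.]
93 37 [671.  -1. 103.] scene [314. 187.] side [239. 171.]
```

View pics/a2sb.png

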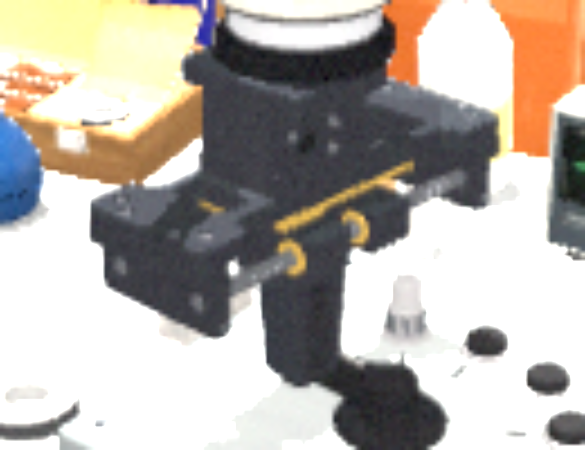

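View pics/a2db.png

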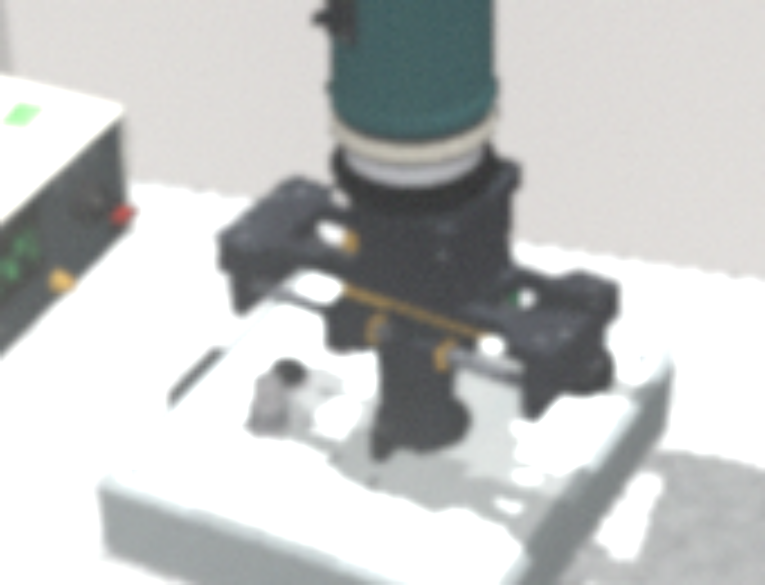

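play_rows([
  [1, 0, -3, 0, 0],
  [1, 0, -3, -3, 0],
  [1, 0, 0, 0, 0],
])

```text
time: 10.15
eef_pos: [564.5, -8.4, 65.1]
orientation: [[0.294, 0.955, -0.024], [0.956, -0.294, -0.009], [-0.016, -0.02, -1.0]]
wrist_force: [0.5, -0.5, -0.0]
gripper_width: 0.7
```

```bash
python3 - <<'E'
from st import *
c=load('a2s')
for z in(55,60,65,70,75,80): print(z,ray(c,300/4.5+230,383/4.5+140,z).round(1))
E
python3 k2.py a3
```

```text
55 [582.   -3.9  55. ]
60 [575.1  -7.3  60. ]
65 [568.1 -10.7  65. ]
70 [561.1 -14.2  70. ]
75 [554.1 -17.6  75. ]
80 [547.1 -21.   80. ]
t 10.3 pos [564.4  -8.4  64.6] xang 72.9 polar r 45.5 ang 108.8 in tool x,y from hub [ 36.9 -26.7] z [-0.024 -0.009 -1.   ] F [ 0.1 -0.1  0.3]
```

View pics/a3z.png

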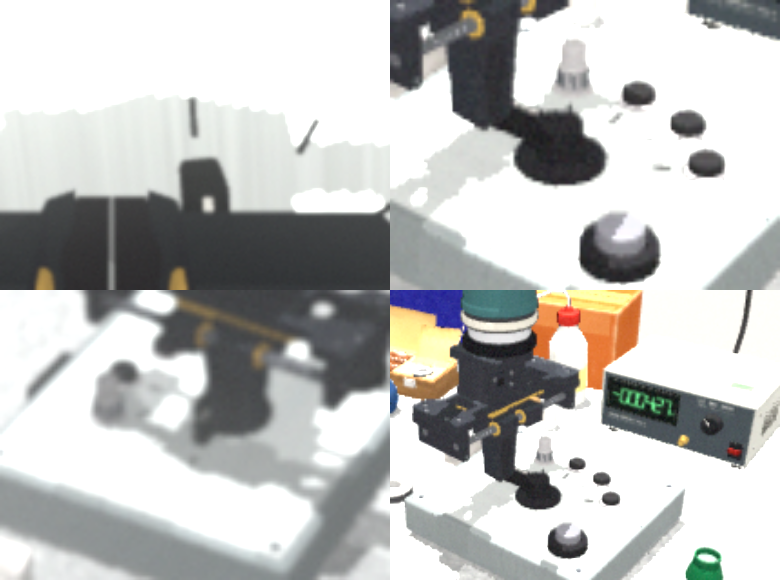

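Forces are gone and the knob is back at tick 1. Re-evaluating the nearest finger corner, the visible tip sat at z of about 72 when the TCP was at 60.7, so it only caught the bar's top edge. I'll go about 12 mm lower and keep watching the force.

play_rows([
  [1, 0, 0, 4, -3],
  [1, 0, 0, 4, -2],
  [1, 0, 0, 3, 0],
  [1, 0, 0, 0, 0],
])

```text
time: 10.7
eef_pos: [565.0, -8.4, 53.0]
orientation: [[0.207, 0.978, -0.023], [0.978, -0.208, -0.009], [-0.014, -0.021, -1.0]]
wrist_force: [-0.0, -0.2, -0.1]
gripper_width: 0.3
```

```bash
python3 k2.py a4
```

```text
t 10.85 pos [565.4  -8.5  53.6] xang 78.0 polar r 45.1 ang 107.5 in tool x,y from hub [ 39.3 -22.2] z [-0.023 -0.009 -1.   ] F [0.3 0.4 0.4]
```

View pics/a4z.png

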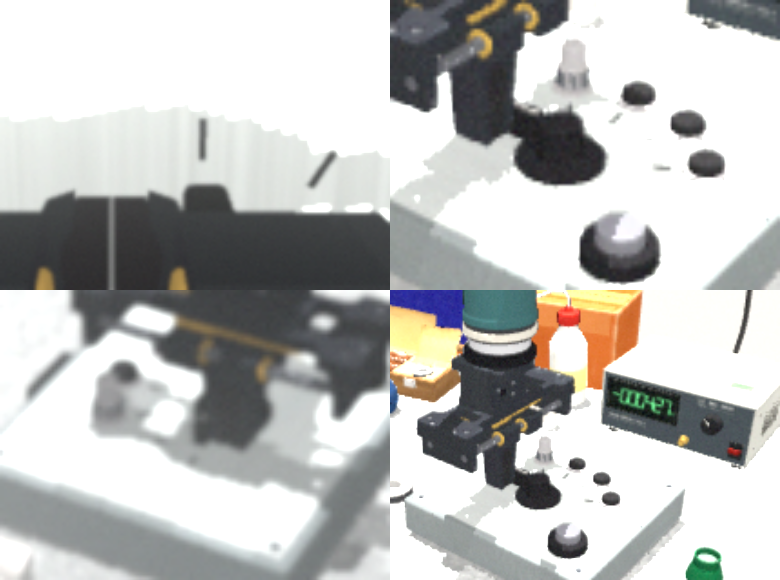

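play_rows([
  [1, 0, 2, 0, 0],
  [1, 0, 2, 0, 0],
  [1, 0.5, 2, 0, 2],
  [1, 0.5, 2, 0, 2],
])

```text
time: 11.25
eef_pos: [567.8, -7.6, 53.1]
orientation: [[0.278, 0.96, -0.036], [0.96, -0.279, -0.006], [-0.016, -0.033, -0.999]]
wrist_force: [-6.8, 2.4, 4.9]
gripper_width: 0.6
```

```bash
python3 -c "
from st import *
st()"
```

```text
t 11.25 pos [567.8  -7.6  53.1] xang 73.8 polar r 45.4 ang 104.4 in tool x,y from hub [ 39.1 -23. ] z [-0.036 -0.006 -0.999] F [-6.8  2.4  4.9]
```

```bash
python3 k2.py a5; python3 - <<'E'
from st import *
s=env.read_state();print(s['ft_torque'],s['wrist_force'],s['joints'])
print(s['joint_efforts'])
n='a5d';cv2.imwrite('pics/a5db.png',np.clip(cv2.resize(cv2.imread('pics/%s.png'%n)[120:220,210:350].astype(float)*2.2,None,fx=5.5,fy=5.5),0,255).astype('uint8'))
E
```

```text
t 11.4 pos [567.8  -7.6  53.2] xang 73.9 polar r 45.3 ang 104.3 in tool x,y from hub [ 39.1 -22.9] z [-0.036 -0.007 -0.999] F [-6.5  2.2  5.5]
[0.28628943 1.04525783 0.0126761 ] [-6.50362605  2.17271094  5.49880529] [ -2.98011176  14.63695022 112.50276058  -0.59034307  54.8903944
  13.45512586]
[ -1.19806755 -41.55224204 -31.75635338  -0.41910653  -2.07475796
   0.10265175]
```

View pics/a5z.png

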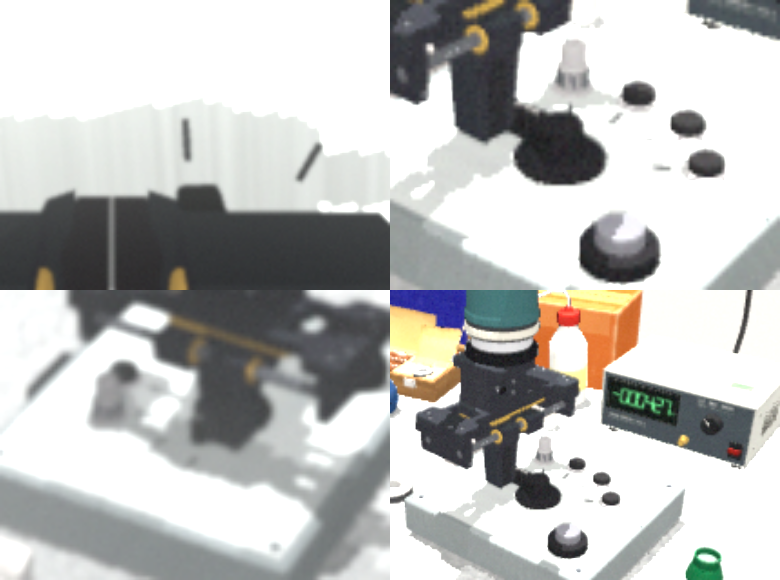

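View pics/a5db.png

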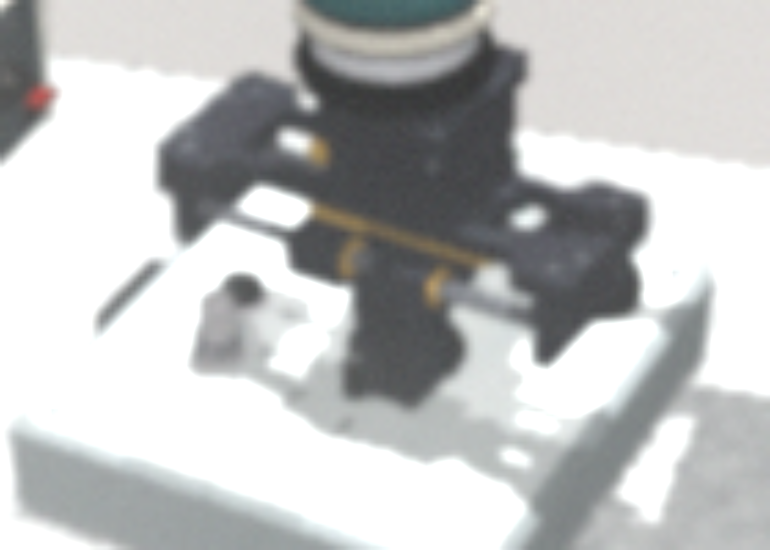

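```bash
python3 - <<'E'
from h import *
cc=[]
for n in('a3w','a4w','a5w','a2w'):
    c=load(n); im=cv2.imread('pics/%s.png'%n)[215:255,285:345].astype(float)*3.5
    cc.append(np.clip(cv2.resize(im,None,fx=6.5,fy=6.5,interpolation=2),0,255).astype('uint8'))
cv2.imwrite('pics/cmp.png',np.vstack([np.hstack(cc[:2]),np.hstack(cc[2:])]))
E
```

```text
(no output)
```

View pics/cmp.png

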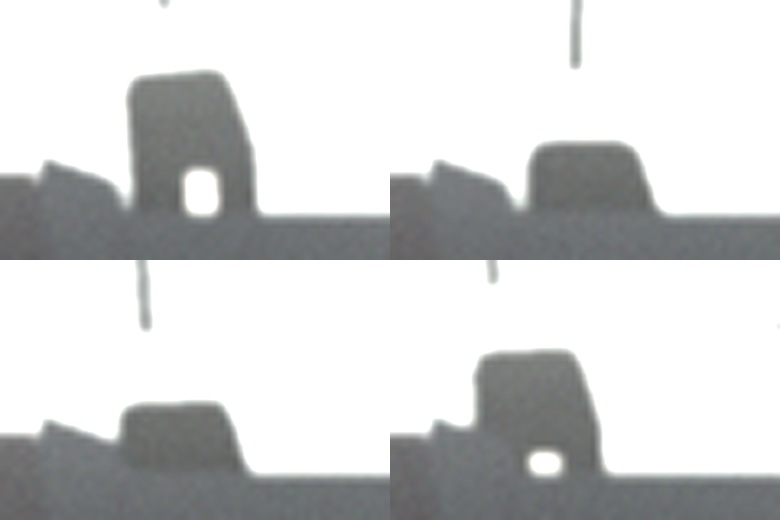

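```bash
python3 - <<'E'
from h import *
h=np.array([579,-51.5])
for n,l,r in(('a3w',(130,80),(222,72)),('a4w',(140,146),(245,145)),('a5w',(122,145),(224,143)),('a2w',(88,93),(187,91))):
    c=load(n);P=[ray(c,u/6.5+285-.4,v/6.5+215-.4,57)[:2] for u,v in(l,r)]
    m=(P[0]+P[1])/2-h;e=P[1]-P[0]
    print(n,m+h,np.hypot(*m),'ang',np.degrees(np.arctan2(m[1],m[0])),'edge normal',np.degrees(np.arctan2(e[0],-e[1])),np.hypot(*e))
E
```

```text
a3w [587.74880942  -3.18788336] 49.09788468357522 ang 79.73558184142017 edge normal 78.57874251460069 8.265326927615298
a4w [587.70868276  -3.18584135] 49.092759964464626 ang 79.78208853943774 edge normal 79.09024034961783 8.802381865684334
a5w [589.22924553  -3.35022607] 49.22436585468851 ang 78.00603977856206 edge normal 75.78779752465002 8.536805248349799
a2w [589.83477329  -3.46365504] 49.24309849635391 ang 77.28942641831658 edge normal 74.61270865943436 8.662281703132402
```

```bash
python3 - <<'E'
import numpy as np
from scipy.optimize import least_squares
J=np.array([[73.9755,15.1599,91.9636,0,72.9769,-2.115],[.76592,-.5843,110.50905,-.3796,70.6498,7.8857],[-2.98011,14.63695,112.50276,-.5903,54.8904,13.455]])
P=np.array([[162.114,654.656,226.664],[522.739,29.695,218.255],[567.8,-7.6,53.2]])
def f(p):
    L2,L3,H,d,o=p;out=[]
    for q,x in zip(np.radians(J),P):
        a=q[1];b=a+q[2];t=b+q[4]
        r=L2*np.sin(a)+L3*np.sin(b)+d*np.sin(t);z=H+L2*np.cos(a)+L3*np.cos(b)+d*np.cos(t)
        w=np.array([r*np.cos(q[0])-o*np.sin(q[0]),r*np.sin(q[0])+o*np.cos(q[0]),z]);out+=list(w-x)
    return out
for d0 in(250,350,450):
    s=least_squares(f,[450,450,300,d0,20]);print(s.x,np.round(s.fun,1))
E
```

```text
[511.84607922 565.8291832  265.33990797 366.06239698  23.17877653] [ 1.7 -0.5  0.  -0.   0.5  0.   0.1  1.2 -0.1]
[511.846079   565.82918319 265.33990439 366.06239318  23.17877658] [ 1.7 -0.5  0.  -0.   0.5  0.   0.1  1.2 -0.1]
[511.84607975 565.82918331 265.33991991 366.06240938  23.17877648] [ 1.7 -0.5  0.  -0.   0.5  0.   0.1  1.2 -0.1]
```

The bar moved only about 2° although the force was 7–10 N sideways with a similar upward part. The contact also came earlier when lower. So the fingers' outer backs look like slanted wedges riding on the bar's top edge. I'll back off, raise, turn a quarter turn and push with the flat side of the fingers.

play_rows([
  [1, 0, -4, 0, 0],
  [1, 0, -4, -4, 0],
  [1, 0, 0, -15, 0],
  [1, 0, 0, -15, 0],
  [1, 0, 0, 0, -8.5],
  [1, 0, 0, 0, -8.5],
  [1, 0, 0, 0, -8.5],
  [1, 0, 0, 0, -8.5],
  [1, 0, 0, 0, -8.5],
  [1, 0, 0, 0, -8.5],
  [1, 0, 0, 0, -8.5],
  [1, 0, 0, 0, -8.5],
  [1, 0, 0, 0, -8.5],
  [1, 0, 0, 0, -8.5],
  [1, 0, 0, 0, -8.5],
  [1, 0, 0, 0, 0],
])

```text
time: 13.0
eef_pos: [578.2, -6.8, 115.9]
orientation: [[-0.981, 0.196, 0.002], [0.195, 0.981, -0.01], [-0.004, -0.009, -1.0]]
wrist_force: [0.1, -0.4, 0.8]
gripper_width: 0.7
```

```bash
python3 k2.py b1;python3 - <<'E'
from st import *
for n,(a,b,e,f) in dict(b1s=(110,240,230,390),b1d=(70,200,200,360)).items():
  cv2.imwrite('pics/%sb.png'%n,np.clip(cv2.resize(cv2.imread('pics/%s.png'%n)[a:b,e:f].astype(float)*2,None,fx=4.5,fy=4.5),0,255).astype('uint8'))
E
```

```text
t 13.15 pos [577.9  -6.8 115.2] xang 168.5 polar r 44.7 ang 91.5 in tool x,y from hub [10.  43.6] z [ 0.002 -0.009 -1.   ] F [ 0.3 -0.1 -0.3]
```

View pics/b1sb.png

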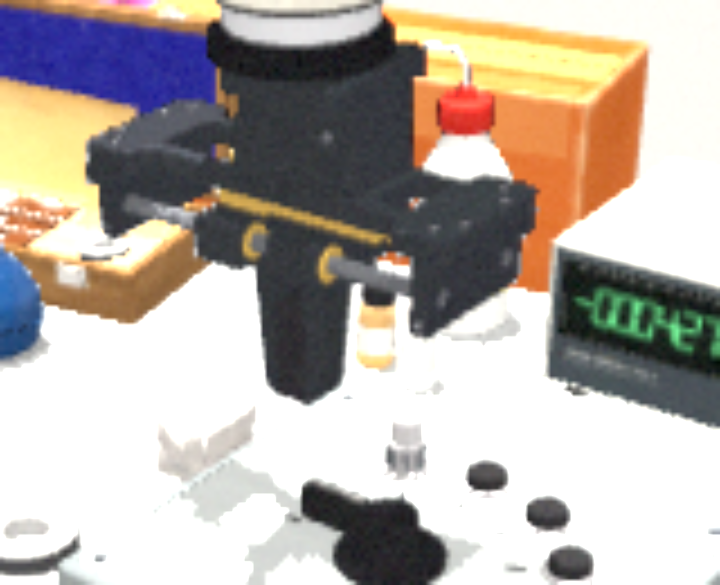

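View pics/b1db.png

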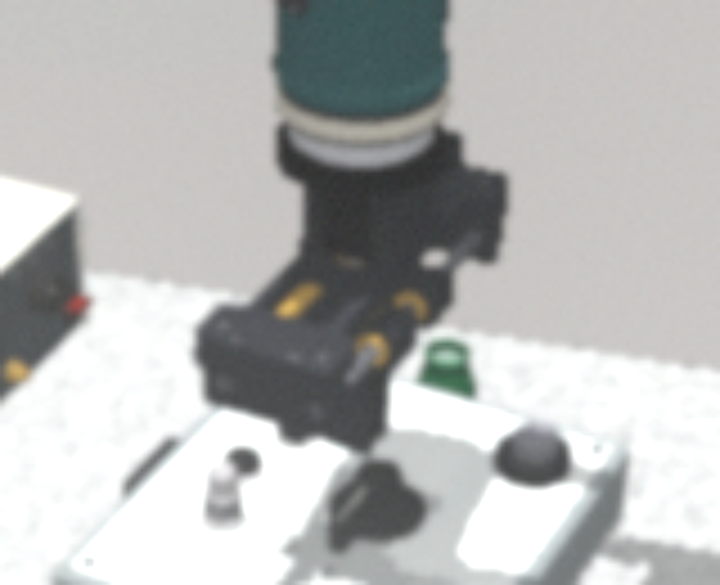

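View pics/b1w.png

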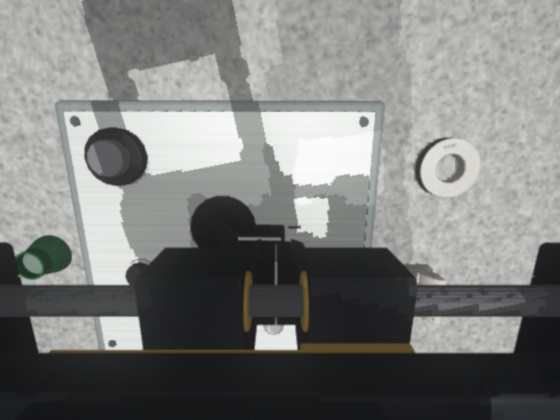

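play_rows([
  [1, 8, -3, 0, 0],
  [1, 9, -3, 0, 0],
  [1, 0, 0, 15, 0],
  [1, 0, 0, 15, 0],
  [1, 0, 0, 10, 0],
  [1, 0, 0, 0, 0],
])

```text
time: 13.75
eef_pos: [556.8, -9.9, 71.1]
orientation: [[-0.979, 0.205, -0.0], [0.205, 0.979, -0.009], [-0.002, -0.009, -1.0]]
wrist_force: [0.4, -0.3, -0.5]
gripper_width: 0.6
```

```bash
python3 k2.py b2;python3 - <<'E'
from st import *
for n,(a,b,e,f) in dict(b2s=(140,240,250,390),b2w=(150,300,190,360)).items():
  cv2.imwrite('pics/%sb.png'%n,np.clip(cv2.resize(cv2.imread('pics/%s.png'%n)[a:b,e:f].astype(float)*2.5,None,fx=4,fy=4),0,255).astype('uint8'))
E
```

```text
t 13.9 pos [558.7 -10.   73.4] xang 168.2 polar r 46.2 ang 116.1 in tool x,y from hub [28.4 36.5] z [ 0.003 -0.01  -1.   ] F [ 0.6 -0.3 -0. ]
```

View pics/b2sb.png

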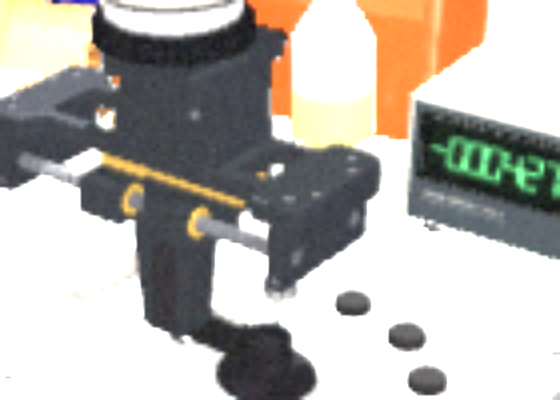

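View pics/b2wb.png

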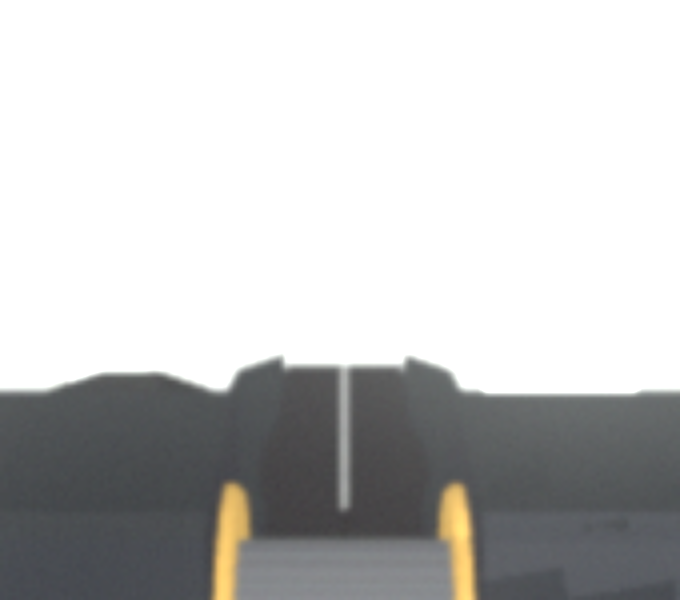

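play_rows([
  [1, 0, 0, 7, 0],
  [1, 0, 0, 7, 0],
  [1, -2, 1, 4, 0],
  [1, -2, 1, 0, 0],
  [1, -2, 0, 0, 0],
])

```text
time: 14.4
eef_pos: [567.2, -9.3, 55.2]
orientation: [[-0.979, 0.204, 0.006], [0.204, 0.979, -0.01], [-0.008, -0.008, -1.0]]
wrist_force: [0.0, 0.1, -0.2]
gripper_width: 0.6
```

play_rows([
  [1, -2, 0, 0, 0],
  [1, -2, 0, 0, 0],
])

```text
time: 14.6
eef_pos: [571.2, -10.0, 55.3]
orientation: [[-0.979, 0.204, 0.005], [0.204, 0.979, -0.009], [-0.007, -0.008, -1.0]]
wrist_force: [-4.5, 3.0, 1.8]
gripper_width: 0.5
```

```bash
python3 k2.py b3
```

```text
t 14.75 pos [571.1 -10.   55.3] xang 168.2 polar r 42.3 ang 100.8 in tool x,y from hub [16.2 39. ] z [ 0.006 -0.009 -1.   ] F [-2.6  0.5  1.3]
```

View pics/b3z.png

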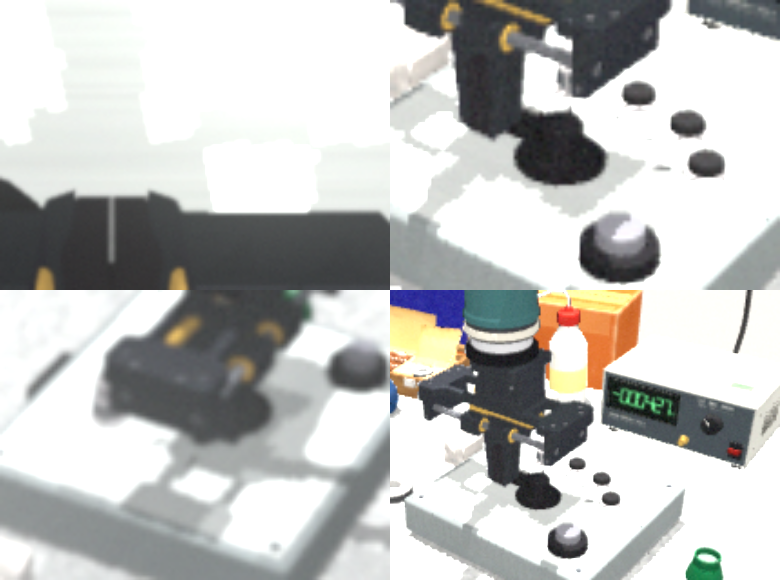

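Flat contact, about 3 N. Now I push along the arc.

play_rows([
  [1, -2.5, 0.5, 0, 2],
  [1, -2.5, 0.5, 0, 2],
])

```text
time: 14.95
eef_pos: [572.2, -9.2, 54.7]
orientation: [[-0.962, 0.274, -0.003], [0.274, 0.962, -0.008], [0.0, -0.008, -1.0]]
wrist_force: [-7.6, 2.8, 6.2]
gripper_width: 0.4
```

```bash
python3 -c "
from st import *
print(st()['ft_torque'])"
```

```text
t 14.95 pos [572.2  -9.2  54.7] xang 164.1 polar r 42.8 ang 99.1 in tool x,y from hub [18.1 38.8] z [-0.003 -0.008 -1.   ] F [-7.6  2.8  6.2]
[0.43839851 1.17313184 0.05607203]
```

play_rows([
  [1, -4, 0.5, -0.7, -1],
  [1, -4, 0.5, -0.7, 0],
])

```text
time: 15.15
eef_pos: [574.4, -9.7, 54.9]
orientation: [[-0.966, 0.257, -0.015], [0.257, 0.966, -0.007], [0.013, -0.011, -1.0]]
wrist_force: [-7.2, 0.2, 3.1]
gripper_width: 0.2
```

```bash
python3 -c "
from st import *
print(st()['ft_torque'])"
```

```text
t 15.15 pos [574.4  -9.7  54.9] xang 165.1 polar r 42.1 ang 96.3 in tool x,y from hub [15.2 39.2] z [-0.015 -0.007 -1.   ] F [-7.2  0.2  3.1]
[ 0.16994815  1.08153866 -0.14094959]
```

Progress: it moves with no rise in force. I continue.

play_rows([
  [1, -4, 0.5, -0.5, 1],
  [1, -4, 0.5, -0.5, 2],
])

```text
time: 15.35
eef_pos: [577.9, -9.8, 55.0]
orientation: [[-0.951, 0.309, -0.024], [0.31, 0.951, -0.005], [0.021, -0.012, -1.0]]
wrist_force: [-3.9, 3.2, 2.3]
gripper_width: 0.5
```

```bash
python3 -c "
from st import *
print(st()['ft_torque'])"; python3 k2.py b4
```

```text
t 15.35 pos [577.9  -9.8  55. ] xang 162.0 polar r 41.7 ang 91.5 in tool x,y from hub [13.9 39.3] z [-0.024 -0.005 -1.   ] F [-3.9  3.2  2.3]
[ 0.27604763  0.62961634 -0.07934028]
t 15.5 pos [579.6 -10.3  55.1] xang 162.1 polar r 41.2 ang 89.2 in tool x,y from hub [12.1 39.4] z [-0.021 -0.006 -1.   ] F [-0.4 -0.3  0. ]
```

View pics/b4z.png

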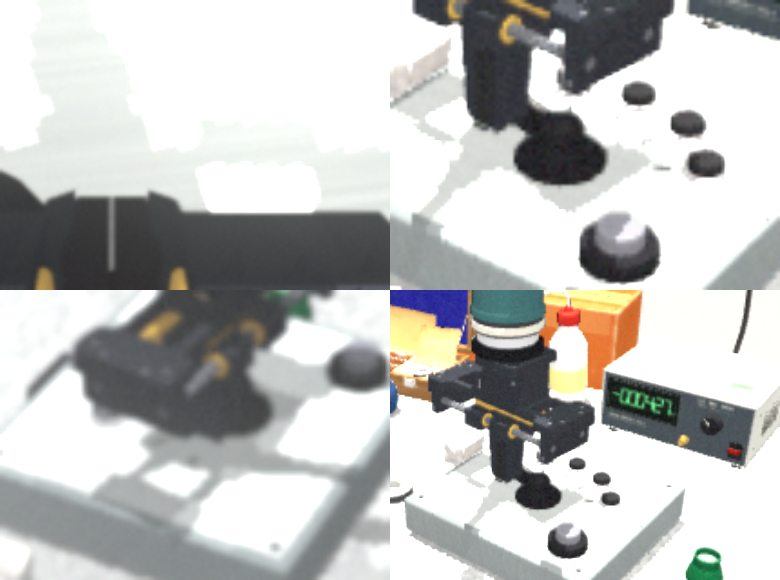

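The force dropped to zero: the knob snapped into position 2. I swing the finger round behind the bar at its new angle and confirm by picture.

play_rows([
  [1, -2.5, 1, 0, 8],
  [1, -2, 1, 0, 8],
  [1, -1.5, 1, 0, 7],
  [1, 0, 0, 0, 0],
])

```text
time: 15.9
eef_pos: [588.0, -9.7, 55.4]
orientation: [[-0.748, 0.663, -0.016], [0.664, 0.748, -0.006], [0.008, -0.015, -1.0]]
wrist_force: [0.1, 0.3, -1.0]
gripper_width: 0.1
```

```bash
python3 k2.py b5
```

```text
t 16.05 pos [587.5  -9.7  55.4] xang 138.6 polar r 42.6 ang 78.5 in tool x,y from hub [21.3 36.9] z [-0.017 -0.006 -1.   ] F [0.  0.4 0.1]
```

View pics/b5z.png

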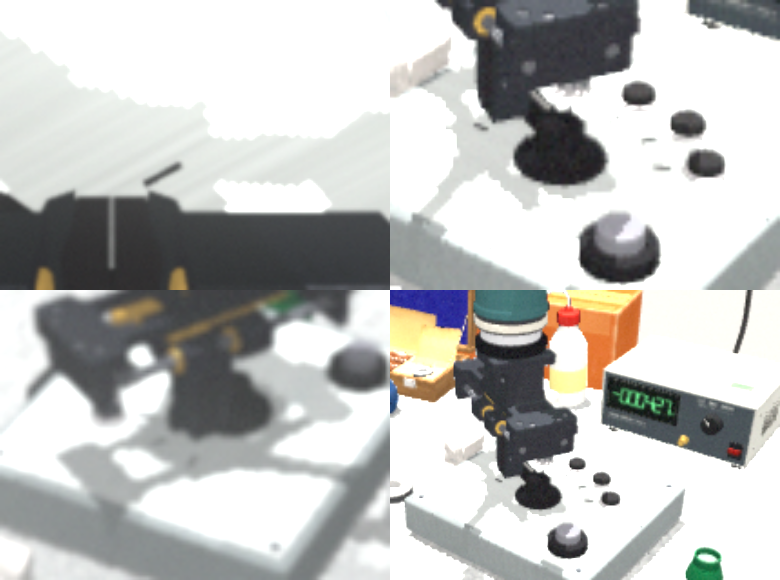

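Position 2 is confirmed: tick 1 is free at (482,127) and the bar has turned one step. Now the second click.

play_rows([
  [1, -2, 0.5, 0, 0],
  [1, -2, 0.5, 0, 0],
  [1, -2, 0.5, 0, 0],
])

```text
time: 16.35
eef_pos: [591.6, -12.0, 55.2]
orientation: [[-0.752, 0.659, -0.02], [0.659, 0.752, -0.004], [0.012, -0.016, -1.0]]
wrist_force: [-6.9, 5.0, 4.7]
gripper_width: 0.7
```

play_rows([
  [1, -4, 0.5, -0.5, 1],
  [1, -4, 0.5, -0.5, 2],
])

```text
time: 16.55
eef_pos: [592.6, -12.2, 55.2]
orientation: [[-0.714, 0.699, -0.033], [0.699, 0.715, 0.004], [0.026, -0.02, -0.999]]
wrist_force: [-6.5, 9.5, 5.5]
gripper_width: 0.8
```

```bash
python3 -c "
from st import *
print(st()['ft_torque'])"
```

```text
t 16.55 pos [592.6 -12.2  55.2] xang 135.6 polar r 41.6 ang 70.9 in tool x,y from hub [17.8 37.6] z [-0.033  0.004 -0.999] F [-6.5  9.5  5.5]
[1.31657212 0.93825386 0.03893285]
```

play_rows([
  [1, -4.5, 0.5, -0.5, -1],
  [1, -4.5, 0.5, -0.5, 0],
])

```text
time: 16.75
eef_pos: [595.0, -14.1, 55.3]
orientation: [[-0.726, 0.686, -0.044], [0.686, 0.727, 0.01], [0.039, -0.023, -0.999]]
wrist_force: [-4.6, 4.6, 4.7]
gripper_width: 0.5
```

```bash
python3 -c "
from st import *
print(st()['ft_torque'])"
```

```text
t 16.75 pos [595.  -14.1  55.3] xang 136.6 polar r 40.7 ang 66.9 in tool x,y from hub [14.1 38.2] z [-0.044  0.01  -0.999] F [-4.6  4.6  4.7]
[ 0.62776543  0.83711715 -0.15087972]
```

play_rows([
  [1, -4, 0.5, -0.5, 1],
  [1, -3, 0.5, -0.5, 1],
])

```text
time: 16.95
eef_pos: [598.2, -16.6, 55.5]
orientation: [[-0.701, 0.711, -0.051], [0.711, 0.703, 0.012], [0.044, -0.027, -0.999]]
wrist_force: [-2.6, 1.4, 2.4]
gripper_width: 0.6
```

```bash
python3 -c "
from st import *
viewer.camera('wrist');viewer.camera('wrist');print(st()['ft_torque'])"
```

```text
t 17.05 pos [599.3 -17.3  55.5] xang 134.6 polar r 39.8 ang 59.3 in tool x,y from hub [10.1 38.5] z [-0.048  0.011 -0.999] F [-0.4  1.4  1. ]
[ 0.02757912  0.111838   -0.01749555]
```

```bash
python3 k2.py b6
```

```text
t 17.2 pos [599.6 -17.4  55.7] xang 134.6 polar r 39.9 ang 58.8 in tool x,y from hub [ 9.8 38.6] z [-0.047  0.011 -0.999] F [-0.1 -0.1 -0.3]
```

View pics/b6z.png

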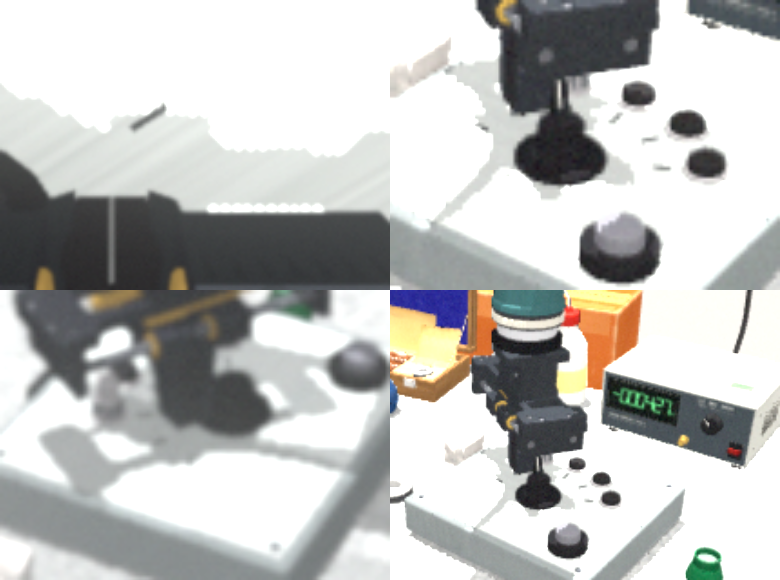

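The force is zero and the bar's top line at (562,95) now leads to the plug. I back away, rise and look.

play_rows([
  [1, 5, 2, 0, 0],
  [1, 5, 2, -4, 0],
  [1, 0, 0, -20, 0],
  [1, 0, 0, -30, 0],
  [1, 0, 0, -30, 0],
  [1, 0, 0, -20, 0],
  [1, 20, 20, 0, 0],
  [1, 20, 10, 0, 0],
  [1, 0, 0, 0, 0],
])

```text
time: 18.1
eef_pos: [594.8, 44.1, 168.4]
orientation: [[-0.703, 0.71, -0.04], [0.711, 0.703, 0.011], [0.035, -0.021, -0.999]]
wrist_force: [0.4, 0.2, -0.6]
gripper_width: 0.3
```

```bash
python3 k2.py e1; python3 -c "
from h import *
a=cv2.imread('pics/e1s.png')[190:290,250:390];b=cv2.imread('pics/e1d.png')[140:230,220:340]
cv2.imwrite('pics/e1b.png',np.clip(np.vstack([cv2.resize(a,(500,300),interpolation=2),cv2.resize(b,(500,290),interpolation=2)]).astype(float)*1.3,0,255).astype('uint8'))"
```

```text
t 18.25 pos [594.9  41.7 167.4] xang 134.6 polar r 94.6 ang 80.3 in tool x,y from hub [55.2 76.8] z [-0.041  0.009 -0.999] F [-1.   0.3  0.1]
```

View pics/e1b.png

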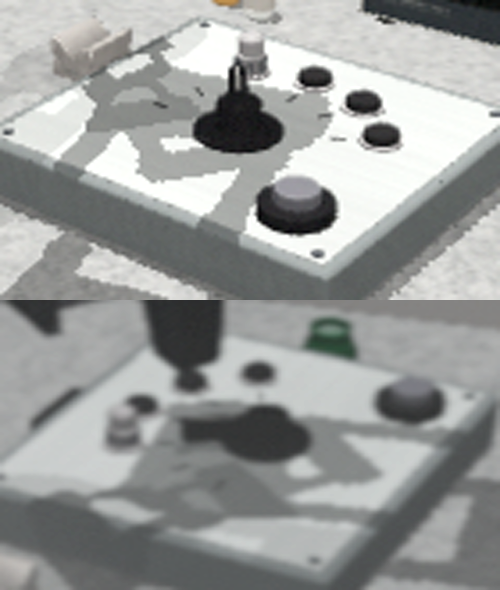

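View pics/e1w.png

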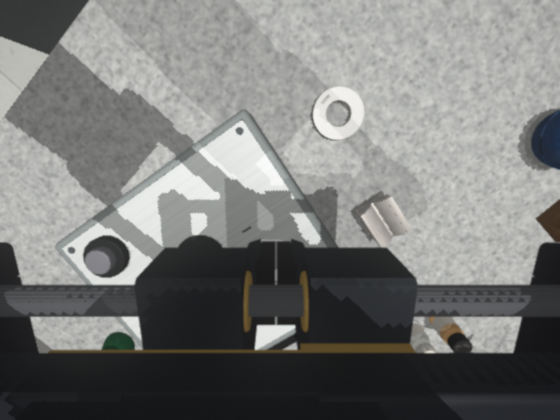

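The pointer stands at the plug in both views, and the ring and V-block are untouched. Next I triangulate the button.

```bash
python3 - <<'E'
from h import *
s=load('scene0');d=load('side0')
for z in(60,64,68,72,76): print(z,ray(s,460/4.7+234.6,287/4.7+189.6,z)[:2].round(1),ray(d,573/5+204.6,157/5+134.6,z)[:2].round(1), 'wrist',ray(load('e1w'),101,261,z)[:2].round(1))
a=cv2.imread('pics/e1w.png')[220:290,60:150]
cv2.imwrite('pics/bt.png',cv2.resize(a,None,fx=6,fy=6,interpolation=2))
E
```

```text
60 [ 525.5 -106.1] [ 512.7 -131.3] wrist [ 509.6 -115.9]
64 [ 520.3 -108. ] [ 511.7 -125.7] wrist [ 510.3 -112.8]
68 [ 515.2 -109.8] [ 510.8 -120.1] wrist [ 511.  -109.8]
72 [ 510.1 -111.7] [ 509.9 -114.5] wrist [ 511.7 -106.7]
76 [ 504.9 -113.6] [ 508.9 -108.9] wrist [ 512.3 -103.6]
```

View pics/bt.png

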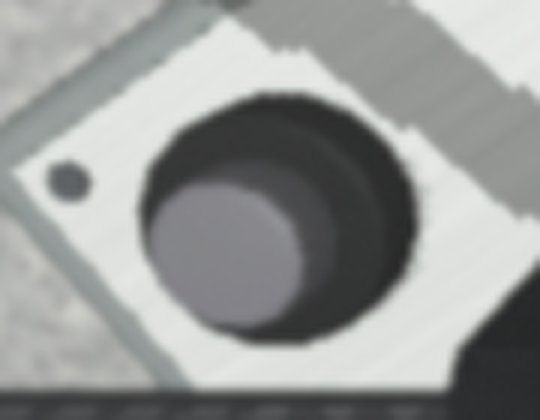

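play_rows([
  [1, -10, -34, 0, 0],
  [1, -10, -34, 0, 0],
  [1, -10, -34, 0, 0],
  [1, -10, -34, 0, 0],
  [1, -10, -30, 0, 0],
  [1, 0, 0, 10, 0],
  [1, 0, 0, 10, 0],
  [1, 0, 0, 10, 0],
  [1, 0, 0, 10, 0],
  [1, 0, 0, 0, 0],
  [1, 0, 0, 0, 0],
])

```text
time: 19.35
eef_pos: [506.5, -118.0, 122.0]
orientation: [[-0.7, 0.712, -0.046], [0.713, 0.701, 0.009], [0.039, -0.027, -0.999]]
wrist_force: [0.2, -0.1, 0.3]
gripper_width: 0.3
```

```bash
python3 k2.py e2; python3 - <<'E'
from st import *
s=env.read_state();R=s['orientation'];r=np.array([510,-113.,0])-s['eef_pos'];r[2]=0;print('to button in tool',(R.T@r).round(1))
E
```

```text
t 19.5 pos [ 506.8 -118.3  122.7] xang 134.5 polar r 98.4 ang -137.2 in tool x,y from hub [  2.9 -98.3] z [-0.045  0.009 -0.999] F [ 0.5 -0.8  0.3]
to button in tool [ 1.5  6.  -0.1]
```

View pics/e2z.png

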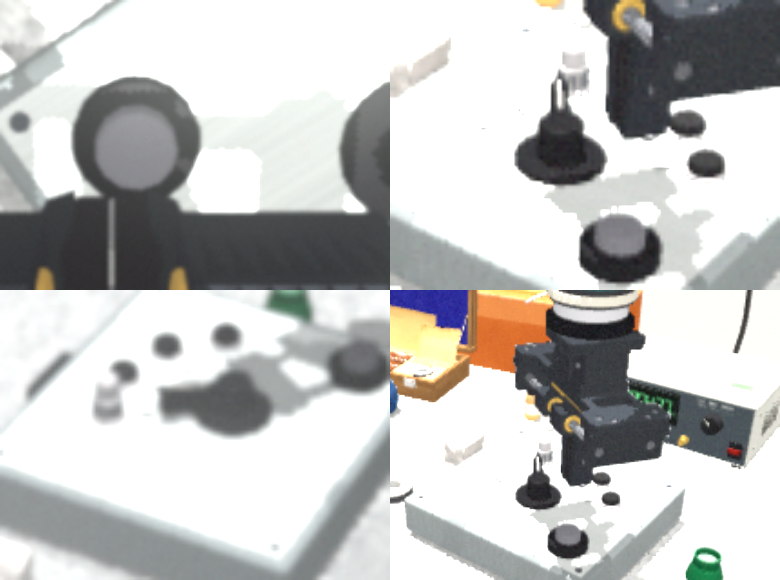

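```bash
python3 - <<'E'
from st import *
c=load('e2w')
for z in(68,72,76): 
    P=ray(c,286.6,220.8,z);s=env.read_state();print(P.round(1),(s['orientation'].T@(P-s['eef_pos'])).round(1))
E
```

```text
[ 509.6 -110.8   68. ] [ 1.4  8.7 54.6]
[ 508.8 -110.1   72. ] [ 2.6  8.5 50.7]
[ 508.  -109.4   76. ] [ 3.8  8.4 46.7]
```

play_rows([
  [1, 1, 4, 10, 0],
  [1, 1, 3.5, 10, 0],
  [1, 0, 0, 10, 0],
  [1, 0, 0, 8, 0],
  [1, 0, 0, 0, 0],
])

```text
time: 20.0
eef_pos: [510.2, -110.2, 82.2]
orientation: [[-0.701, 0.712, -0.043], [0.712, 0.702, 0.008], [0.036, -0.025, -0.999]]
wrist_force: [0.4, -0.2, 0.6]
gripper_width: 0.5
```

play_rows([
  [1, 0, 0, 4, 0],
  [1, 0, 0, 4, 0],
  [1, 0, 0, 3, 0],
])

```text
time: 20.3
eef_pos: [509.8, -110.4, 70.5]
orientation: [[-0.701, 0.712, -0.043], [0.712, 0.702, 0.008], [0.036, -0.025, -0.999]]
wrist_force: [-1.0, -0.2, 0.4]
gripper_width: 0.2
```

```bash
python3 k2.py e3
```

```text
t 20.45 pos [ 509.7 -110.4   70.6] xang 134.5 polar r 90.9 ang -139.6 in tool x,y from hub [  6.6 -90.6] z [-0.043  0.008 -0.999] F [ 1.4 -0.9  0.1]
```

View pics/e3z.png

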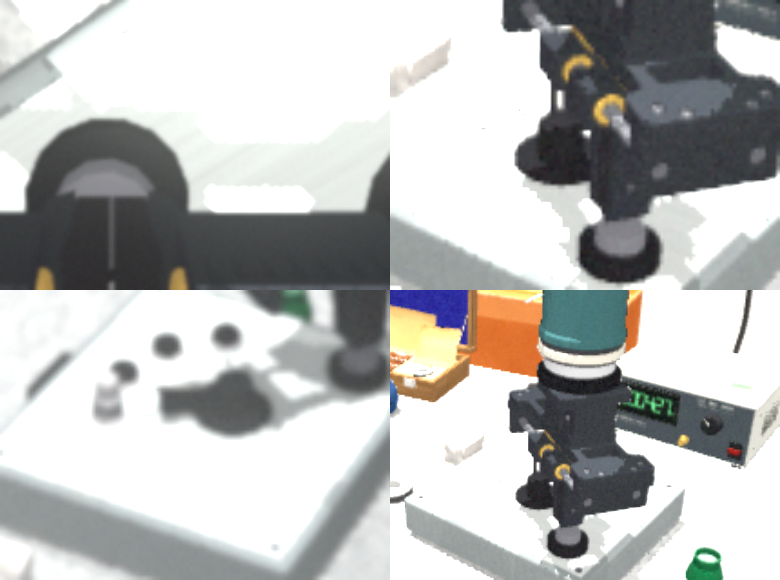

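play_rows([
  [1, 0, 0, 2, 0],
  [1, 0, 0, 2, 0],
  [1, 0, 0, 2, 0],
])

```text
time: 20.75
eef_pos: [510.4, -110.6, 65.2]
orientation: [[-0.701, 0.712, -0.041], [0.713, 0.702, 0.008], [0.034, -0.024, -0.999]]
wrist_force: [0.6, 0.2, 0.4]
gripper_width: 0.7
```

play_rows([
  [1, 0, 0, 2, 0],
  [1, 0, 0, 2, 0],
])

```text
time: 20.95
eef_pos: [510.4, -110.6, 61.1]
orientation: [[-0.701, 0.712, -0.04], [0.713, 0.702, 0.007], [0.034, -0.024, -0.999]]
wrist_force: [0.4, -0.1, 0.8]
gripper_width: 0.3
```

play_rows([
  [1, 0, 0, 2, 0],
  [1, 0, 0, 2, 0],
])

```text
time: 21.15
eef_pos: [510.4, -110.7, 57.3]
orientation: [[-0.701, 0.712, -0.04], [0.713, 0.702, 0.007], [0.033, -0.023, -0.999]]
wrist_force: [-1.0, 0.5, 2.8]
gripper_width: 0.6
```

Contact at TCP z of about 58. I keep pressing.

play_rows([
  [1, 0, 0, 2.5, 0],
  [1, 0, 0, 2.5, 0],
  [1, 0, 0, 2.5, 0],
])

```text
time: 21.45
eef_pos: [510.6, -110.7, 55.1]
orientation: [[-0.701, 0.712, -0.041], [0.712, 0.702, 0.008], [0.034, -0.024, -0.999]]
wrist_force: [-8.1, 2.3, 22.0]
gripper_width: 0.5
```

play_rows([
  [1, 0, 0, 3, 0],
  [1, 0, 0, 3, 0],
])

```text
time: 21.65
eef_pos: [510.6, -110.7, 55.1]
orientation: [[-0.701, 0.712, -0.043], [0.712, 0.702, 0.008], [0.035, -0.025, -0.999]]
wrist_force: [-8.6, 2.9, 23.0]
gripper_width: 0.3
```

```bash
python3 k2.py e4
```

```text
t 21.8 pos [ 510.7 -110.7   55.2] xang 134.5 polar r 90.4 ang -139.1 in tool x,y from hub [  5.7 -90.2] z [-0.043  0.008 -0.999] F [-9.7  2.1 22.4]
```

View pics/e4z.png

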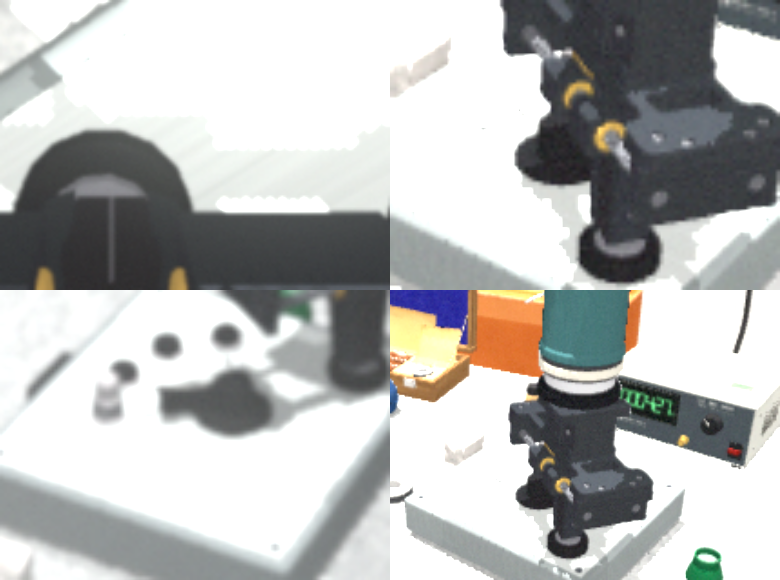

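A hard stop at z 55.1 with 22 N, well above the 4 N needed. Travel is about 6 mm from first touch near 61, and the cap's rim is still visible above the collar. I release and move away.

play_rows([
  [1, 0, 0, -8, 0],
  [1, 0, 0, -10, 0],
  [1, 0, 0, -20, 0],
  [1, 0, 0, -30, 0],
  [1, 0, 0, -40, 0],
  [1, 0, 0, -40, 0],
  [1, 30, 0, 0, 0],
  [1, 40, 0, 0, 0],
  [1, 40, 0, 0, 0],
  [1, 40, 0, 0, 0],
  [1, 0, 0, 0, 0],
  [1, 0, 0, 0, 0],
])

```text
time: 23.0
eef_pos: [410.1, -2.4, 215.7]
orientation: [[-0.7, 0.713, -0.038], [0.714, 0.701, 0.008], [0.032, -0.021, -0.999]]
wrist_force: [0.9, -0.6, 0.4]
gripper_width: 0.6
```

```bash
python3 k2.py f1; python3 -c "
from h import *
a=cv2.imread('pics/f1s.png')[180:300,220:430];b=cv2.imread('pics/f1d.png')[130:280,190:350]
cv2.imwrite('pics/f1b.png',np.hstack([cv2.resize(a,(420,400),interpolation=2),cv2.resize(b,(380,400),interpolation=2)]))"
```

```text
t 23.15 pos [410.7  -3.2 215.5] xang 134.3 polar r 175.1 ang 164.0 in tool x,y from hub [152.1 -86.5] z [-0.039  0.008 -0.999] F [ 0.  -0.1  0.2]
```

View pics/f1b.png

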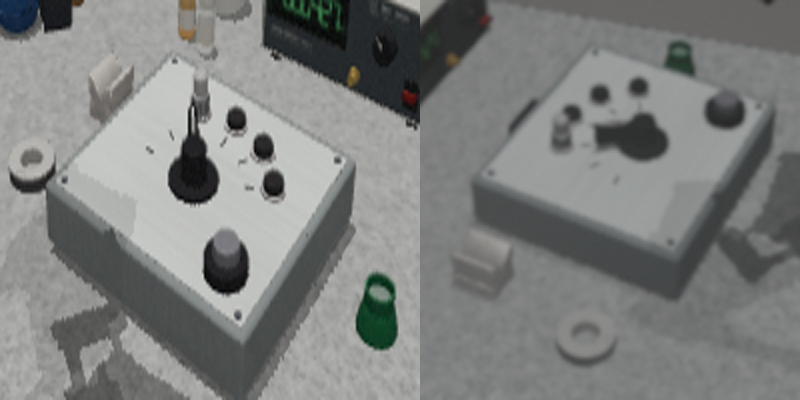

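View pics/f1w.png

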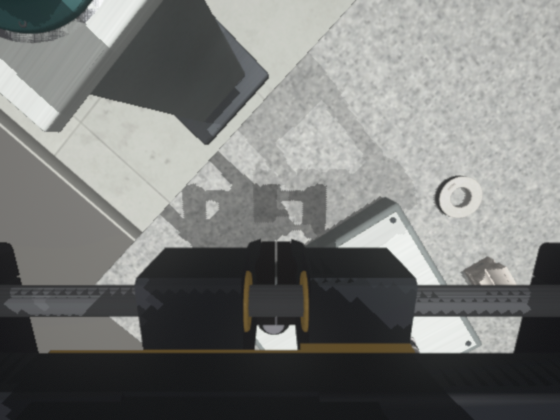

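The pointer is at the plug, the button is back up, and the loose parts are in place. One quick angle check, then I hand in.

```bash
python3 - <<'E'
from h import *
c=load('f1s')
im=c['pixels'][200:235,300:335].astype(int)
P=ray(c,193/2+220,103/3.333+180,76);h=ray(c,193/2+220,140/3.333+180,76)
r=P[:2]-np.array([579,-51.5]);print(P,np.hypot(*r),np.degrees(np.arctan2(r[1],r[0])))
a=cv2.imread('pics/scene0.png').astype(int);b=cv2.imread('pics/f1s.png').astype(int)
for n,(x0,y0,x1,y1) in dict(ring=(224,220,247,238),vblock=(262,195,290,216),loupe=(397,260,421,286)).items(): print(n,np.abs(a-b)[y0:y1,x0:x1].mean())
print(order.close_job())
E
```

```text
[620.68850851 -31.29436746  76.        ] 46.327090649859315 25.85859165157275
ring 7.200483091787439
vblock 7.74546485260771
loupe 5.824252136752137
the job is handed in; nothing more can be done
None
```

I turned the knob clockwise two clicks, from position 1 to position 3, so it points at the socket with the tall steel plug. I then pressed the zero button down, moved away and handed the job in at about 23 s. No verdict was reported.

**Knob:**
- **Pointing:** both outside views show the pointer at the plug. The rough angle from the last picture was about 26°, against about 20° for the plug. That 6° gap is within my pixel-picking error and well short of half a click. The contact force fell to zero after each click.
- **Force:** the pushes needed about 7–11 N sideways, more than the 3 N stated.
- **Failed first tries:** my early pushes first passed over the bar or seemed to ride up on its edge. The closed fingertips ended about 10 mm short of the TCP, not 19 mm beyond it. The knob sprang back to position 1 each time. I then pushed with the flat side of the closed fingers.

**Button:** it stopped hard at about 22 N, after roughly 6 mm of travel, and the final picture shows it sprung back up. I pressed after the pointer was in place. The pointer had not moved.

**Ring, V-block and loupe:** they look the same as at the start in the pictures. The small image differences could be shadows, but I did not measure their positions.

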